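Knock out the coir briquettes and pass the tray along

TASK

The pressed coir briquettes are stuck in the pockets of the hand mould: pull its lever all the way towards the robot so that the knockout rods push them up, lay every briquette flat in the empty black tray, in a single layer, and put the lever fully back so that the rods are down again. With all the briquettes in it, slide the tray along the bench, without lifting it, until its long side stands snug and square against the long side of the single seedling tray to the robot's left, with the ends of the two trays in line. Leave everything else on the bench where it is.

Things in the scene. Friction and masses are not known exactly. Their poses are not given: they have to be found in the camera images.
- mould: hand mould for coir briquettes, bolted to the bench: green base 170 x 236 mm, steel die 144 mm (its x) by 196 mm (its y) with its top face 100 mm above the bench, hand lever on the -y side. Origin on the bench under the middle of the die; x points roughly away from the robot, z up. All six knockout rods stand on one ejector plate under the die, worked by the lever.
- die (a point): centre of the die's top face, axes as the mould. Six square pockets, 46 mm wide, 22 mm deep, are centred at x = -38 or 38 mm, y = -64, 0 or 64 mm from here. A 14 mm knockout rod comes up through a hole in each pocket's floor: with the lever fully pulled it has raised its briquette to stand about 17 mm above the die's top, still held at the foot by the pocket.
- lever (a joint): angle of the mould's hand lever, rad: 0 = fully back, leaning 0.35 rad away from the robot, rods down (its start); 0.70 = fully pulled, leaning 0.35 rad towards the robot, rods up 18 mm. Its axis runs along the mould's y through x = -13 mm, z = 28 mm of the mould's frame. Stiff (about 4 N at the grip); stays where it is left.
- lever_grip (a point): middle of the lever's black grip, a round-ended bar of 26 mm diameter and 70 mm length along the lever, 160 mm from the lever's axis; it stands at y = -150 mm of the mould's frame, about 178 mm above the bench. It can be pulled or pushed from its side with closed fingers or pinched from above.
- briquette0: brown pressed coir briquette, 44 x 44 x 22 mm, firm, 35 g; origin at its centre, z along its thickness. At the start it lies in one of the mould's pockets, flush with the die's top face. From 4 to 6 of them are there; the others are absent (None).
- briquette1: brown pressed coir briquette, 44 x 44 x 22 mm, firm, 35 g; origin at its centre, z along its thickness. At the start it lies in one of the mould's pockets, flush with the die's top face. From 4 to 6 of them are there; the others are absent (None).
- briquette2: brown pressed coir briquette, 44 x 44 x 22 mm, firm, 35 g; origin at its centre, z along its thickness. At the start it lies in one of the mould's pockets, flush with the die's top face. From 4 to 6 of them are there; the others are absent (None).
- briquette3: brown pressed coir briquette, 44 x 44 x 22 mm, firm, 35 g; origin at its centre, z along its thickness. At the start it lies in one of the mould's pockets, flush with the die's top face. From 4 to 6 of them are there; the others are absent (None).
- briquette4: brown pressed coir briquette, 44 x 44 x 22 mm, firm, 35 g; origin at its centre, z along its thickness. At the start it lies in one of the mould's pockets, flush with the die's top face. From 4 to 6 of them are there; the others are absent (None).
- briquette5: brown pressed coir briquette, 44 x 44 x 22 mm, firm, 35 g; origin at its centre, z along its thickness. At the start it lies in one of the mould's pockets, flush with the die's top face. From 4 to 6 of them are there; the others are absent (None).
- tray: empty black plastic tray, loose on the bench, 260 mm (its x) by 180 mm (its y) outside, 45 mm high, walls and floor 4 mm thick, 0.4 kg; origin at the centre of its underside, z up. Its -y side faces the mould, its +y side the seedling tray.
- seedtray: black plug tray with young plants about 85 mm tall, fixed on the bench to the robot's left, 260 mm (its x) by 180 mm (its y), 45 mm high; origin at the centre of its underside. Its -y side faces the empty tray: the empty tray must come to stand against it, its centre then at x = 0, y = -180 mm of this frame.
- claypot1: small clay pot, 66 mm across, 58 mm high, bystander, origin under its centre
- claypot2: smaller clay pot, 56 mm across, 49 mm high, bystander, origin under its centre
- sprayer: white spray bottle, 68 mm across, 183 mm high, bystander, origin under its centre
- flask: red flask with a green cup, 72 mm across, 169 mm high, bystander, origin under its centre
- labeltin: tin with wooden plant labels, 72 mm across, 140 mm high with the labels, bystander, origin under its centre
- trowel: hand trowel lying flat, 255 mm long, bystander, origin at the ferrule between its handle and blade
- dibbers: small clear tray of wooden dibber sticks, 130 x 80 x 25 mm, bystander, origin under its centre
Things that resemble listed ones, but are neither listed nor needed, are in the scene too. Leave any green or pink look-alike of the briquette5 alone.

How it is judged (in metres and radians):
On the way, in this order (a step that is already met when the one before it is completed fails the run):
1. lever pulled and every briquette pushed up out of its pocket (value of joint lever above 0.58 rad and z of each of briquette0, briquette1, briquette2, briquette3, briquette4, briquette5 in the frame of mould above 0.1 m), for 0.2 s.
2. every briquette flat in the tray, the tray not yet at the seedling tray (x of briquette0 in the frame of tray between -0.11 and 0.11 m and y of briquette0 in the frame of tray between -0.07 and 0.07 m and z of briquette0 in the frame of tray between 0.008 and 0.021 m and angle between the z axis of each of briquette0, briquette1, briquette2, briquette3, briquette4, briquette5 and the z axis of tray, either way round below 0.15 rad and x of briquette1 in the frame of tray between -0.11 and 0.11 m and y of briquette1 in the frame of tray between -0.07 and 0.07 m and z of briquette1 in the frame of tray between 0.008 and 0.021 m and x of briquette2 in the frame of tray between -0.11 and 0.11 m and y of briquette2 in the frame of tray between -0.07 and 0.07 m and z of briquette2 in the frame of tray between 0.008 and 0.021 m and x of briquette3 in the frame of tray between -0.11 and 0.11 m and y of briquette3 in the frame of tray between -0.07 and 0.07 m and z of briquette3 in the frame of tray between 0.008 and 0.021 m and x of briquette4 in the frame of tray between -0.11 and 0.11 m and y of briquette4 in the frame of tray between -0.07 and 0.07 m and z of briquette4 in the frame of tray between 0.008 and 0.021 m and x of briquette5 in the frame of tray between -0.11 and 0.11 m and y of briquette5 in the frame of tray between -0.07 and 0.07 m and z of briquette5 in the frame of tray between 0.008 and 0.021 m and y of tray in the frame of seedtray below -0.2 m), for 0.2 s.
3. tray slid snug against the seedling tray, ends in line (y of tray in the frame of seedtray between -0.195 and -0.17 m and x of tray in the frame of seedtray between -0.02 and 0.02 m and angle between the x axis of tray and the x axis of seedtray, either way round below 0.08 rad and x of briquette0 in the frame of tray between -0.11 and 0.11 m and y of briquette0 in the frame of tray between -0.07 and 0.07 m and z of briquette0 in the frame of tray between 0.008 and 0.021 m and angle between the z axis of each of briquette0, briquette1, briquette2, briquette3, briquette4, briquette5 and the z axis of tray, either way round below 0.15 rad and x of briquette1 in the frame of tray between -0.11 and 0.11 m and y of briquette1 in the frame of tray between -0.07 and 0.07 m and z of briquette1 in the frame of tray between 0.008 and 0.021 m and x of briquette2 in the frame of tray between -0.11 and 0.11 m and y of briquette2 in the frame of tray between -0.07 and 0.07 m and z of briquette2 in the frame of tray between 0.008 and 0.021 m and x of briquette3 in the frame of tray between -0.11 and 0.11 m and y of briquette3 in the frame of tray between -0.07 and 0.07 m and z of briquette3 in the frame of tray between 0.008 and 0.021 m and x of briquette4 in the frame of tray between -0.11 and 0.11 m and y of briquette4 in the frame of tray between -0.07 and 0.07 m and z of briquette4 in the frame of tray between 0.008 and 0.021 m and x of briquette5 in the frame of tray between -0.11 and 0.11 m and y of briquette5 in the frame of tray between -0.07 and 0.07 m and z of briquette5 in the frame of tray between 0.008 and 0.021 m), for 0.2 s.
At the end, for the whole second after the job is handed in: All briquettes flat (0.15 rad) on the tray floor, none stacked; lever within 0.07 rad of fully back; tray flat and still on the bench, within 15 mm of the seedling tray, ends in line within 20 mm, parallel within 0.08 rad; nothing else moved over 40 mm (all of step 3 and value of joint lever below 0.07 rad and linear speed of tray below 0.02 m/s and height (world z) of tray below 0.006 m and angle between tray's own z axis and vertical below 0.05 rad); the robot touches nothing.
It fails at once if the tray is lifted off the bench (more than 25 mm) (height (world z) of tray above 0.025 m).
It fails at once if a bystander is pushed more than 40 mm or knocked over (distance of any of claypot1, claypot2, sprayer, flask, labeltin, trowel, dibbers from where it was at the start of the episode above 0.04 m or angle between any of claypot1, claypot2, sprayer, flask, labeltin, trowel, dibbers's own z axis and vertical above 0.6 rad).
Of briquette0, briquette1, briquette2, briquette3, briquette4, briquette5 only 4 to 6 are there at a start; the rules pass over those that are not, and their reading is None.
At some moment in a run one of tray may be knocked a few centimetres aside while the robot is not near it.
Once in a run the grip may slacken for a moment while it holds something.
It also fails if it takes over 210 s, if anything falls off the work surface, if the arm or the gripper's body presses on something with over 40 N, if the wrist force passes 120 N, or if a joint passes its speed limit or range.

ROBOT

A 7-joint arm with a two-finger parallel gripper is mounted at the origin on the work surface. World frame = base frame: x ahead of the robot, y to its left, z up, the work surface at z = 0. Lengths are in mm, angles in rad, forces in N, time in s.
With the tool pointing down it reaches from about 400 to 875 mm from the base axis. Payload 6.5 kg.
Tool frame: the origin (TCP) lies midway between the tips of the shut fingers; the grasp point (between the pads) lies 19 mm behind it; z points along the fingers, y is the line along which they close (so a half turn about z gives the same grasp; the last joint's range is limited). The gripper opens to 85 mm and grips with 20 to 120 N. Pads are 22 mm wide; open, the fingers measure 114 mm over their backs; the gripper's body (76 mm by 85 mm) begins 54 mm behind the grasp point. The pads swing forward as they close: fully open they stand 13 mm farther back than shut.
Start: joints at [1.184, 0.536, -0.004, 1.538, 0.003, 1.067, -0.071], TCP at [204.957, -616.833, 231.29] pointing down, gripper open.
Joint ranges: [-2.7, 2.7], [-0.37, 2.16], [-1.27, 1.26], [0.24, 2.4], [-1.31, 4.45], [0.19, 1.91], [-2.76, 2.76]. Speed limits (rad/s): [2.39, 2.39, 3.14, 3.14, 3.14, 3.14, 3.14].

INTERFACE

Orientations are given as [roll, pitch, yaw] about the fixed x, y, z axes, in that order (R = Rz(yaw) Ry(pitch) Rx(roll)).
In Python, from rig import bot gives the robot as it stands.
- The arm moves only by the tool step_arm, never from a script. Its argument "rows" is a list of rows, each an object of numbers: "rx", "ry", "rz": the turn, a rotation vector about the tool's x, y, z scaled (see below); "dx", "dy", "dz": the shift along the tool's x, y, z scaled (see below); "gripper": the opening, from 0 (shut) to 1 (fully open). A call has 1 to 8 rows; each row is the pose to reach, as a shift and turn from the pose commanded when the call began, along the tool's axes at that moment; what a row does not reach only later rows make up. The controller multiplies each number of a shift by 0.3 m and each number of a turn by 120 degrees. A row lasts 1/12 s, in which the tool goes at most 41.7 mm and 7.16 degrees, less where a joint would pass 70% of its speed; a pose out of reach is approached as far as the arm can. A call with a number of a shift or a turn outside -1 to 1 is refused whole. A call with a gripper value outside its range is refused whole. The fingers move at their own pace and stop on an object; "squeeze" is the grip in N (left out, the last holds). Time passes only in rows, so rows that repeat a pose let the fingers close. It gives the time, the measured TCP pose, the force, the opening and the grip force at its end, in the units of the state.
- bot.read_state(): the state, without advancing time (a new reading comes with each control period).
- bot.snapshot(name): name is "side" or "top"; returns a dict with "frame" (420x560x3 uint8, red, green, blue), "fx", "fy", "cx", "cy" (pixels), "camera_from_world" (4x4, takes a point from world to camera coordinates). Camera axes: x right, y up, looking along -z (the intrinsics and any distortion apply to the point x, -y, -z); pixel columns grow to the right and rows downward; lengths in mm; the calibration is good to about 2 mm. A picture is of the moment at which its call begins. There is no depth.
- bot.finish_job(): hands the job in; it is judged then, once.
The state is a dict: "t": time; "joint_positions": joint angles; "joint_velocities": joint speeds; "tau": joint torques, N m; "tcp_pos": TCP position; "tcp_rot": TCP orientation; "ft_force": force on the tool from outside, world axes, zero at the start; "ft_torque": the same for the moment, N m; "opening": opening from 0.0 (shut) to 1.0 (fully open); "gripper_force": force on a finger pad.
Only numpy, scipy, OpenCV 4.12 (cv2) and the standard library are available. Lean on these libraries where they do the work, as an engineer would, in place of code of your own. Each camera call takes 0.05 s, during which the arm holds its last target. There are 200 camera calls.

## Working session

There is one attempt and no reset: what is moved stays moved. The work goes in short steps, Python scripts to look and compute and a tool call to move; the robot and the scene stay as the last step left them, time stands still between calls to the robot, and variables do not carry over. Pictures are saved under pics/ and viewed, at most 14 in all, crops included, and the job is handed in when it is done.

Besides the shell and the picture viewer there is one more tool, called after "Request:" as name([rows], argument=value, ...), one row to a line, values as JSON. step_arm: Moves the arm, as the interface text tells. Shifts and turns lie within -1 to 1; 1 stands for 0.3 m of shift or 120 degrees of turn. Its arguments: {"type":"object","properties":{"rows":{"type":"array"},"squeeze":{"type":"number"}},"required":["rows"]}

```bash
ls; mkdir -p pics
python3 - <<'E'
from rig import bot
import cv2,numpy as np
for n in("side","top"):
    s=bot.snapshot(n);cv2.imwrite(f"pics/{n}0.png",cv2.cvtColor(s["frame"],cv2.COLOR_RGB2BGR))
    print(n,s.keys(),s["fx"],s["fy"],s["cx"],s["cy"]);print(np.round(s["camera_from_world"],3).tolist())
print(bot.read_state())
E
```

```text
pics
side dict_keys(['frame', 'fx', 'fy', 'cx', 'cy', 'camera_from_world']) 411.92136471824364 411.92136471824364 273.07461568963885 207.53261406663995
[[0.964, -0.265, -0.01, -552.72], [0.197, 0.691, 0.696, -237.475], [-0.178, -0.673, 0.718, -1036.608], [0.0, 0.0, 0.0, 1.0]]
top dict_keys(['frame', 'fx', 'fy', 'cx', 'cy', 'camera_from_world']) 380.67263607250095 380.67263607250095 279.7819146552591 211.2218491369483
[[0.024, -0.999, 0.028, -8.669], [0.995, 0.026, 0.099, -578.039], [-0.1, 0.026, 0.995, -1194.653], [0.0, 0.0, 0.0, 1.0]]
{'t': 0.1, 'joint_positions': array([ 1.18380208,  0.53711954, -0.00444842,  1.53875839,  0.00256665,
        1.06727415, -0.0712372 ]), 'joint_velocities': array([-0.0004041 ,  0.00046187, -0.00165364, -0.00141731,  0.00052281,
        0.00095077, -0.00023663]), 'tau': array([ 2.73190519e-03, -5.84570360e+01,  1.05215404e+00, -2.59779596e+01,
        1.26766847e-02,  4.58648967e-03, -6.65622650e-06]), 'tcp_pos': array([ 204.78500353, -616.31087578,  230.48791497]), 'tcp_rot': array([-3.14004082e+00,  8.07439203e-05,  3.20821091e-01]), 'ft_force': array([-0.53279105, -0.01389203,  0.15745489]), 'ft_torque': array([0.03276501, 0.04322114, 0.01059632]), 'gripper_force': 0.0, 'opening': 1.0012793721952897}
```

View pics/side0.png

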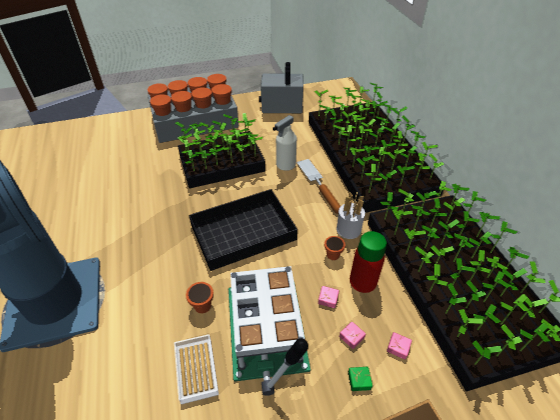

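View pics/top0.png

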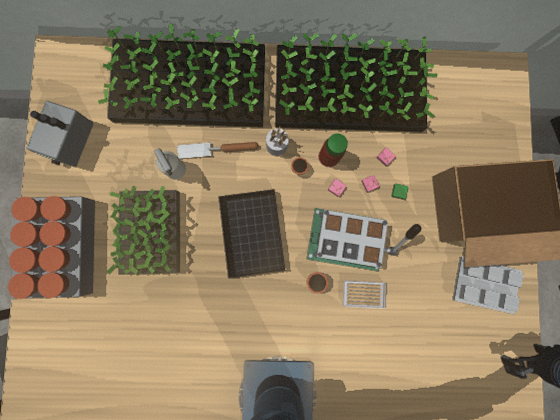

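The side and top views show 4 briquettes: three in the far row at about (334,224), (355,227) and (376,230), plus one at (371,252) in the near row. The tray is at about (252,233), the seed tray at (147,232) and the lever grip at (413,233). I'll crop for corner pixels.

Run:
```python
import cv2
a=cv2.imread("pics/top0.png")[180:310,105:305];cv2.imwrite("pics/c1.png",cv2.resize(a,None,fx=4,fy=4,interpolation=cv2.INTER_CUBIC))
a=cv2.imread("pics/top0.png")[195:305,300:430];cv2.imwrite("pics/c2.png",cv2.resize(a,None,fx=5,fy=5,interpolation=cv2.INTER_CUBIC))
```

```text
(no output)
```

View pics/c1.png

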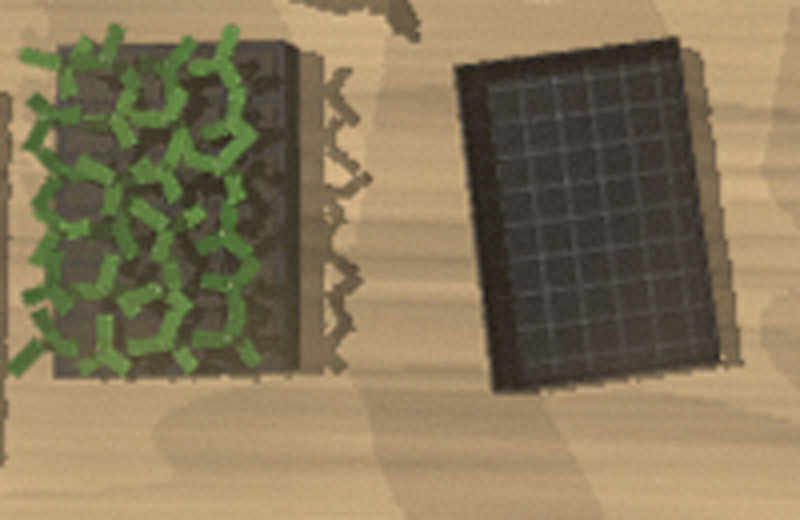

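View pics/c2.png

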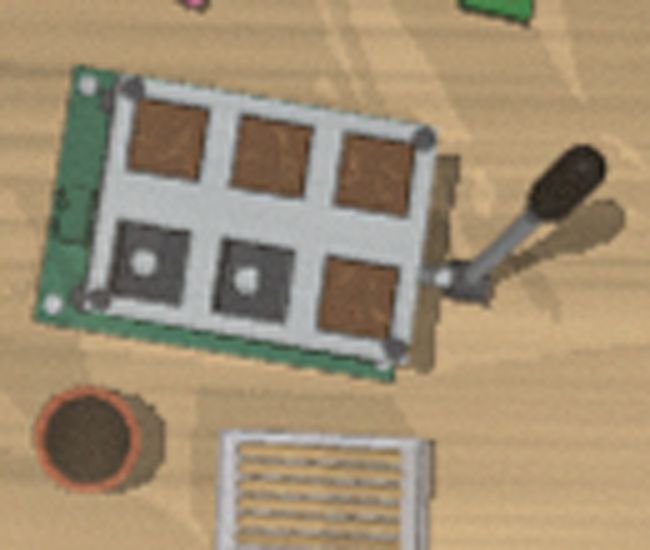

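The crops give tray rim corners (455,67), (678,40), (719,363) and (493,390) in c1. Seed tray rim corners are (57,42), (284,40), (284,376) and (52,377). Briquette centres in c2 are (168,140), (271,157), (375,174) and (357,297), and the two near-left pockets are empty.

```bash
cat > h.py <<'E'
import numpy as np,cv2
from scipy.optimize import least_squares
from scipy.spatial.transform import Rotation as R
def proj(s,P):
    T=s["camera_from_world"];p=np.asarray(P)@T[:3,:3].T+T[:3,3]
    return np.c_[s["cx"]+s["fx"]*p[:,0]/-p[:,2],s["cy"]+s["fy"]*-p[:,1]/-p[:,2]]
def ray(s,uv,z):   # pixel -> world at height z
    T=s["camera_from_world"];A=T[:3,:3].T
    d=np.array([(uv[0]-s["cx"])/s["fx"],-(uv[1]-s["cy"])/s["fy"],-1])
    c=-A@T[:3,3];d=A@d;return c+d*(z-c[2])/d[2]
def place(q,L):
    L=np.asarray(L,float);c,s=np.cos(q[2]),np.sin(q[2])
    return np.c_[q[0]+c*L[:,0]-s*L[:,1],q[1]+s*L[:,0]+c*L[:,1],L[:,2]]
def fit(s,L,uv,q0):
    r=least_squares(lambda q:(proj(s,place(q,L))-uv).ravel(),q0,x_scale=[10,10,.1],loss="soft_l1")
    return r.x,np.abs(r.fun).max()
def togo(st,target,yaw):  # scaled shift in tool frame and rotvec to reach target pointing down
    M=R.from_euler("xyz",st["tcp_rot"]);G=R.from_euler("xyz",[np.pi,0,yaw])
    return (M.inv().apply(np.asarray(target)-st["tcp_pos"])/300).round(3),((M.inv()*G).as_rotvec()/np.radians(120)).round(3)
E
python3 - <<'E'
from h import *;from rig import bot
s=bot.snapshot("top")
un=lambda a,f,o:(np.array(a,float)+.5)/f-.5+np.array(o)
rim=[[130,90,45],[130,-90,45],[-130,-90,45],[-130,90,45]]
print("tray",fit(s,rim,un([[455,67],[678,40],[719,363],[493,390]],4,[105,180]),[500,50,0]))
print("seed",fit(s,rim,un([[57,42],[284,40],[284,376],[52,377]],4,[105,180]),[500,400,0]))
m,e=fit(s,[[38,64,100],[38,0,100],[38,-64,100],[-38,-64,100],[72,98,100],[72,-98,100],[-72,-98,100],[-72,98,100]],un([[168,140],[271,157],[375,174],[357,297],[112,80],[432,128],[402,358],[82,305]],5,[300,195]),[500,-250,0])
print("mould",m,e)
for a in(-.35,.35): 
    g=place(m,[[-13-160*np.sin(-a) if 0 else -13+160*np.sin(-a),-150,28+160*np.cos(a)]]);print("grip",a,g,proj(s,g))
print(bot.read_state()["t"])
E
```

```text
tray (array([5.05327036e+02, 9.45093481e+01, 1.50874661e-01]), np.float64(1.0546772364979233))
seed (array([5.02352080e+02, 4.19557904e+02, 4.40849581e-02]), np.float64(0.8791461265628868))
mould [ 4.94763781e+02 -2.11159551e+02 -1.33836772e-01] 1.2154239708889065
grip -0.35 [[ 516.23741632 -365.40431781  178.29963406]] [[411.74814853 231.17511757]]
grip 0.35 [[ 407.49138503 -350.76257306  178.29963406]] [[406.99561447 269.83982739]]
0.15
```

Run:
```python
from h import *;from rig import bot
st=bot.read_state()
print(togo(st,[400,-490,265],-.134),togo(st,[570,-374,265],-.134))
```

```text
(array([ 0.75 , -0.195, -0.114]), array([-0.001,  0.   ,  0.217])) (array([ 1.41 , -0.383, -0.114]), array([-0.001,  0.   ,  0.217]))
```

Request:
step_arm([
  {"dx":0.75,"dy":-0.195,"dz":-0.114,"rz":0.217,"gripper":0},
  {"dx":0.75,"dy":-0.195,"dz":-0.114,"rz":0.217,"gripper":0},
  {"dx":0.75,"dy":-0.195,"dz":-0.114,"rz":0.217,"gripper":0},
  {"dx":0.75,"dy":-0.195,"dz":-0.114,"rz":0.217,"gripper":0},
  {"dx":0.75,"dy":-0.195,"dz":-0.114,"rz":0.217,"gripper":0},
  {"dx":0.75,"dy":-0.195,"dz":-0.114,"rz":0.217,"gripper":0},
  {"dx":0.75,"dy":-0.195,"dz":-0.114,"rz":0.217,"gripper":0},
  {"dx":0.75,"dy":-0.195,"dz":-0.114,"rz":0.217,"gripper":0},
])

```text
$.rows[0]: bad value
```

Request:
step_arm([
  {"rx":0.0,"ry":0.0,"rz":0.217,"dx":0.75,"dy":-0.195,"dz":-0.114,"gripper":0.0},
  {"rx":0.0,"ry":0.0,"rz":0.217,"dx":0.75,"dy":-0.195,"dz":-0.114,"gripper":0.0},
  {"rx":0.0,"ry":0.0,"rz":0.217,"dx":0.75,"dy":-0.195,"dz":-0.114,"gripper":0.0},
  {"rx":0.0,"ry":0.0,"rz":0.217,"dx":0.75,"dy":-0.195,"dz":-0.114,"gripper":0.0},
  {"rx":0.0,"ry":0.0,"rz":0.217,"dx":0.75,"dy":-0.195,"dz":-0.114,"gripper":0.0},
  {"rx":0.0,"ry":0.0,"rz":0.217,"dx":0.75,"dy":-0.195,"dz":-0.114,"gripper":0.0},
  {"rx":0.0,"ry":0.0,"rz":0.217,"dx":0.75,"dy":-0.195,"dz":-0.114,"gripper":0.0},
])

```text
t: 0.73
tcp_pos: [408.0, -484.6, 266.1]
tcp_rot: [-3.139, -0.004, -0.123]
ft_force: [0.5, 0.9, -0.1]
opening: 0.007
gripper_force: 0.0
```

Request:
step_arm([
  {"rx":0.0,"ry":0.0,"rz":0.0,"dx":0.51,"dy":-0.46,"dz":0.0,"gripper":0.0},
  {"rx":0.0,"ry":0.0,"rz":0.0,"dx":0.51,"dy":-0.46,"dz":0.0,"gripper":0.0},
  {"rx":0.0,"ry":0.0,"rz":0.0,"dx":0.51,"dy":-0.46,"dz":0.0,"gripper":0.0},
  {"rx":0.0,"ry":0.0,"rz":0.0,"dx":0.51,"dy":-0.46,"dz":0.0,"gripper":0.0},
  {"rx":0.0,"ry":0.0,"rz":0.0,"dx":0.51,"dy":-0.46,"dz":0.0,"gripper":0.0},
  {"rx":0.0,"ry":0.0,"rz":0.0,"dx":0.51,"dy":-0.46,"dz":0.0,"gripper":0.0},
  {"rx":0.0,"ry":0.0,"rz":0.0,"dx":0.51,"dy":-0.46,"dz":0.0,"gripper":0.0},
  {"rx":0.0,"ry":0.0,"rz":0.0,"dx":0.51,"dy":-0.46,"dz":0.0,"gripper":0.0},
])

```text
t: 1.4
tcp_pos: [569.2, -374.6, 264.9]
tcp_rot: [3.141, 0.001, -0.134]
ft_force: [-0.6, -0.3, -0.1]
opening: -0.001
gripper_force: 0.0
```

Request:
step_arm([
  {"rx":0.0,"ry":0.0,"rz":0.0,"dx":0.0,"dy":0.0,"dz":0.37,"gripper":0.0},
  {"rx":0.0,"ry":0.0,"rz":0.0,"dx":0.0,"dy":0.0,"dz":0.37,"gripper":0.0},
  {"rx":0.0,"ry":0.0,"rz":0.0,"dx":0.0,"dy":0.0,"dz":0.37,"gripper":0.0},
  {"rx":0.0,"ry":0.0,"rz":0.0,"dx":0.0,"dy":0.0,"dz":0.37,"gripper":0.0},
  {"rx":0.0,"ry":0.0,"rz":0.0,"dx":-0.03,"dy":0.0,"dz":0.37,"gripper":0.0},
  {"rx":0.0,"ry":0.0,"rz":0.0,"dx":-0.06,"dy":0.0,"dz":0.37,"gripper":0.0},
  {"rx":0.0,"ry":0.0,"rz":0.0,"dx":-0.09,"dy":0.0,"dz":0.37,"gripper":0.0},
  {"rx":0.0,"ry":0.0,"rz":0.0,"dx":-0.12,"dy":0.0,"dz":0.37,"gripper":0.0},
])

```text
t: 2.07
tcp_pos: [537.0, -370.1, 158.4]
tcp_rot: [3.139, -0.009, -0.134]
ft_force: [6.2, 0.9, 2.0]
opening: 0.001
gripper_force: 0.0
```

Request:
step_arm([
  {"rx":0.0,"ry":0.0,"rz":0.0,"dx":-0.03,"dy":0.0,"dz":0.0,"gripper":0.0},
  {"rx":0.0,"ry":0.0,"rz":0.0,"dx":-0.06,"dy":0.0,"dz":0.0,"gripper":0.0},
  {"rx":0.0,"ry":0.0,"rz":0.0,"dx":-0.09,"dy":0.0,"dz":0.0,"gripper":0.0},
  {"rx":0.0,"ry":0.0,"rz":0.0,"dx":-0.12,"dy":0.0,"dz":0.0,"gripper":0.0},
  {"rx":0.0,"ry":0.0,"rz":0.0,"dx":-0.15,"dy":0.0,"dz":0.0,"gripper":0.0},
  {"rx":0.0,"ry":0.0,"rz":0.0,"dx":-0.18,"dy":0.0,"dz":0.0,"gripper":0.0},
  {"rx":0.0,"ry":0.0,"rz":0.0,"dx":-0.21,"dy":0.0,"dz":0.0,"gripper":0.0},
  {"rx":0.0,"ry":0.0,"rz":0.0,"dx":-0.24,"dy":0.0,"dz":0.0,"gripper":0.0},
])

```text
t: 2.73
tcp_pos: [466.3, -360.3, 158.4]
tcp_rot: [3.139, -0.01, -0.133]
ft_force: [7.6, 1.7, -0.0]
opening: 0.002
gripper_force: 3.3
```

Request:
step_arm([
  {"rx":0.0,"ry":0.0,"rz":0.0,"dx":-0.03,"dy":0.0,"dz":0.0,"gripper":0.0},
  {"rx":0.0,"ry":0.0,"rz":0.0,"dx":-0.05,"dy":0.0,"dz":0.0,"gripper":0.0},
  {"rx":0.0,"ry":0.0,"rz":0.0,"dx":-0.07,"dy":0.0,"dz":0.0,"gripper":0.0},
  {"rx":0.0,"ry":0.0,"rz":0.0,"dx":-0.085,"dy":0.0,"dz":0.0,"gripper":0.0},
  {"rx":0.0,"ry":0.0,"rz":0.0,"dx":-0.1,"dy":0.0,"dz":0.0,"gripper":0.0},
])

```text
t: 3.15
tcp_pos: [436.4, -357.1, 157.5]
tcp_rot: [3.138, -0.01, -0.134]
ft_force: [18.0, -3.1, -9.9]
opening: -0.002
gripper_force: 9.3
```

Request:
step_arm([
  {"rx":0.0,"ry":0.0,"rz":0.0,"dx":0.1,"dy":0.0,"dz":0.0,"gripper":0.0},
  {"rx":0.0,"ry":0.0,"rz":0.0,"dx":0.1,"dy":0.0,"dz":0.0,"gripper":0.0},
  {"rx":0.0,"ry":0.0,"rz":-0.05,"dx":0.1,"dy":0.0,"dz":-0.3,"gripper":0.3},
  {"rx":0.0,"ry":0.0,"rz":-0.1,"dx":0.1,"dy":0.0,"dz":-0.3,"gripper":0.3},
  {"rx":0.0,"ry":0.0,"rz":-0.15,"dx":0.1,"dy":0.0,"dz":-0.3,"gripper":0.3},
  {"rx":0.0,"ry":0.0,"rz":-0.2,"dx":0.1,"dy":0.0,"dz":-0.3,"gripper":0.5},
  {"rx":0.0,"ry":0.0,"rz":-0.25,"dx":0.1,"dy":0.0,"dz":-0.3,"gripper":0.7},
  {"rx":0.0,"ry":0.0,"rz":-0.3,"dx":0.1,"dy":0.0,"dz":-0.3,"gripper":0.7},
])

```text
t: 3.82
tcp_pos: [462.8, -360.5, 247.2]
tcp_rot: [3.137, -0.001, 0.499]
ft_force: [-1.1, 0.5, -0.2]
opening: 0.694
gripper_force: 0.0
```

Run:
```python
from h import *;from rig import bot
a=bot.snapshot("top");b=bot.snapshot("side")
t=cv2.resize(a["frame"][190:310,295:435],None,fx=3,fy=3,interpolation=cv2.INTER_CUBIC)
u=cv2.resize(b["frame"][255:405,190:330],None,fx=2.4,fy=2.4,interpolation=cv2.INTER_CUBIC)
print(t.shape,u.shape)
cv2.imwrite("pics/l1.png",cv2.cvtColor(np.hstack([t,u[:360]]),cv2.COLOR_RGB2BGR))
m=[494.8,-211.2,-.134]
for p in [[38,64],[38,0],[38,-64],[-38,-64]]: w=place(m,[p+[106]]);print(p,w.round(1),proj(a,place(m,[p+[117]])).round(1))
print(togo(bot.read_state(),place(m,[[38,64,200]])[0],1.437),bot.read_state()["tcp_pos"],bot.read_state()["t"])
```

```text
(360, 420, 3) (360, 336, 3)
[38, 64] [[ 541.  -152.9  106. ]] [[333.5 222.1]]
[38, 0] [[ 532.5 -216.3  106. ]] [[354.6 225.5]]
[38, -64] [[ 523.9 -279.7  106. ]] [[375.7 228.9]]
[-38, -64] [[ 448.6 -269.5  106. ]] [[372.3 254.1]]
(array([ 0.558, -0.485,  0.155]), array([ 0.002,  0.   , -0.45 ])) [ 462.6704138  -360.44959148  246.66275438] 3.9167
```

View pics/l1.png

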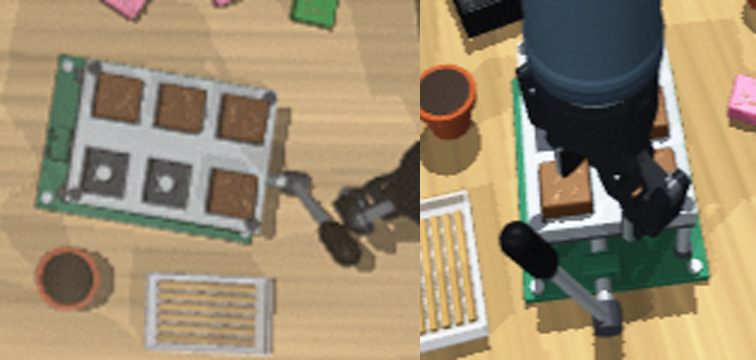

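Seen from the top, the lever leans towards the robot and all four briquettes are raised, at l1 pixels (117,98), (181,108), (244,119) and (233,193). That agrees with the fit to about 1 mm.

Request:
step_arm([
  {"rx":0.0,"ry":0.0,"rz":-0.45,"dx":0.558,"dy":-0.485,"dz":0.0,"gripper":0.7},
  {"rx":0.0,"ry":0.0,"rz":-0.45,"dx":0.558,"dy":-0.485,"dz":0.0,"gripper":0.7},
  {"rx":0.0,"ry":0.0,"rz":-0.45,"dx":0.558,"dy":-0.485,"dz":0.0,"gripper":0.7},
  {"rx":0.0,"ry":0.0,"rz":-0.45,"dx":0.558,"dy":-0.485,"dz":0.0,"gripper":0.7},
  {"rx":0.0,"ry":0.0,"rz":-0.45,"dx":0.558,"dy":-0.485,"dz":0.155,"gripper":0.7},
  {"rx":0.0,"ry":0.0,"rz":-0.45,"dx":0.558,"dy":-0.485,"dz":0.155,"gripper":0.7},
  {"rx":0.0,"ry":0.0,"rz":-0.45,"dx":0.558,"dy":-0.485,"dz":0.155,"gripper":0.7},
  {"rx":0.0,"ry":0.0,"rz":-0.45,"dx":0.558,"dy":-0.485,"dz":0.155,"gripper":0.7},
], squeeze=60)

```text
t: 4.58
tcp_pos: [541.0, -150.1, 197.8]
tcp_rot: [-3.141, -0.0, 1.443]
ft_force: [-0.2, -0.3, 0.8]
opening: 0.699
gripper_force: 0.0
```

Run:
```python
from h import *;from rig import bot
st=bot.read_state();print(st["t"],st["tcp_pos"],st["tcp_rot"])
m=[494.8,-211.2,-.134]
print(togo(st,place(m,[[38,64,101]])[0],1.437))
```

```text
4.5833 [ 541.03453626 -150.06252059  197.84683389] [-3.14082177e+00 -1.55479287e-04  1.44335489e+00]
(array([-0.009,  0.001,  0.323]), array([-0.   , -0.   ,  0.003]))
```

Request:
step_arm([
  {"rx":0.0,"ry":0.0,"rz":0.0,"dx":0.0,"dy":0.0,"dz":0.12,"gripper":0.7},
  {"rx":0.0,"ry":0.0,"rz":0.0,"dx":0.0,"dy":0.0,"dz":0.22,"gripper":0.7},
  {"rx":0.0,"ry":0.0,"rz":0.0,"dx":0.0,"dy":0.0,"dz":0.29,"gripper":0.7},
  {"rx":0.0,"ry":0.0,"rz":0.0,"dx":0.0,"dy":0.0,"dz":0.33,"gripper":0.7},
  {"rx":0.0,"ry":0.0,"rz":0.0,"dx":0.0,"dy":0.0,"dz":0.33,"gripper":0.7},
  {"rx":0.0,"ry":0.0,"rz":0.0,"dx":0.0,"dy":0.0,"dz":0.33,"gripper":0.3},
  {"rx":0.0,"ry":0.0,"rz":0.0,"dx":0.0,"dy":0.0,"dz":0.33,"gripper":0.3},
  {"rx":0.0,"ry":0.0,"rz":0.0,"dx":0.0,"dy":0.0,"dz":0.33,"gripper":0.3},
])

```text
t: 5.25
tcp_pos: [542.6, -152.4, 100.8]
tcp_rot: [3.138, 0.001, 1.436]
ft_force: [0.8, 0.7, -0.2]
opening: 0.501
gripper_force: 60.7
```

Request:
step_arm([
  {"rx":0.0,"ry":0.0,"rz":0.0,"dx":0.0,"dy":0.0,"dz":-0.03,"gripper":0.3},
  {"rx":0.0,"ry":0.0,"rz":0.0,"dx":0.0,"dy":0.0,"dz":-0.07,"gripper":0.3},
  {"rx":0.0,"ry":0.0,"rz":0.0,"dx":0.0,"dy":0.0,"dz":-0.16,"gripper":0.3},
  {"rx":0.0,"ry":0.0,"rz":0.0,"dx":0.0,"dy":0.0,"dz":-0.28,"gripper":0.3},
  {"rx":0.0,"ry":0.0,"rz":0.0,"dx":0.0,"dy":0.0,"dz":-0.33,"gripper":0.3},
  {"rx":0.0,"ry":0.0,"rz":0.0,"dx":0.0,"dy":0.0,"dz":-0.33,"gripper":0.3},
  {"rx":0.0,"ry":0.0,"rz":0.0,"dx":0.0,"dy":0.0,"dz":-0.33,"gripper":0.3},
])

```text
t: 5.83
tcp_pos: [542.0, -152.3, 200.1]
tcp_rot: [3.139, 0.001, 1.437]
ft_force: [-1.2, 0.9, -0.5]
opening: 0.498
gripper_force: 62.4
```

Run:
```python
from h import *;from rig import bot
st=bot.read_state();print(st["t"],st["tcp_pos"],st["tcp_rot"],st["opening"],st["gripper_force"])
tr=[505.3,94.5,.151]
for p in [[60,30],[60,-30],[-60,30],[-60,-30]]:
    w=place(tr,[p+[150]])[0];print(p,w.round(1),togo(st,w,1.722))
```

```text
5.8333 [ 541.9529782  -152.31396634  200.06740798] [3.13860088e+00 7.52112737e-04 1.43690294e+00] 0.49811484128539535 62.37066149711609
[60, 30] [560.1 133.2 150. ] (array([ 0.951, -0.068,  0.166]), array([ 0.001,  0.001, -0.136]))
[60, -30] [569.1  73.9 150. ] (array([ 0.759, -0.011,  0.166]), array([ 0.001,  0.001, -0.136]))
[-60, 30] [441.5 115.1 150. ] (array([ 0.839, -0.451,  0.165]), array([ 0.001,  0.001, -0.136]))
[-60, -30] [450.5  55.8 150. ] (array([ 0.647, -0.395,  0.165]), array([ 0.001,  0.001, -0.136]))
```

```bash
cat >> h.py <<'E'
def traycheck(s,box=(222,190,64,88)):
    ref=cv2.imread("pics/top0.png");x,y,w,h=box;f=cv2.cvtColor(s["frame"],cv2.COLOR_RGB2BGR)
    r=cv2.matchTemplate(f[y-30:y+h+30,x-30:x+w+30],ref[y:y+h,x:x+w],cv2.TM_CCOEFF_NORMED)
    _,v,_,l=cv2.minMaxLoc(r);return round(v,3),l[0]-30,l[1]-30
E
python3 - <<'E'
from h import *;from rig import bot
print(traycheck(bot.snapshot("top")))
E
```

```text
(0.993, 0, 0)
```

Request:
step_arm([
  {"rx":0.0,"ry":0.0,"rz":-0.136,"dx":0.95,"dy":-0.068,"dz":0.0,"gripper":0.3},
  {"rx":0.0,"ry":0.0,"rz":-0.136,"dx":0.95,"dy":-0.068,"dz":0.0,"gripper":0.3},
  {"rx":0.0,"ry":0.0,"rz":-0.136,"dx":0.95,"dy":-0.068,"dz":0.0,"gripper":0.3},
  {"rx":0.0,"ry":0.0,"rz":-0.136,"dx":0.95,"dy":-0.068,"dz":0.0,"gripper":0.3},
  {"rx":0.0,"ry":0.0,"rz":-0.136,"dx":0.95,"dy":-0.068,"dz":0.0,"gripper":0.3},
  {"rx":0.0,"ry":0.0,"rz":-0.136,"dx":0.95,"dy":-0.068,"dz":0.16,"gripper":0.3},
  {"rx":0.0,"ry":0.0,"rz":-0.136,"dx":0.95,"dy":-0.068,"dz":0.16,"gripper":0.3},
  {"rx":0.0,"ry":0.0,"rz":-0.136,"dx":0.95,"dy":-0.068,"dz":0.16,"gripper":0.3},
])

```text
t: 6.55
tcp_pos: [555.2, 140.5, 146.3]
tcp_rot: [-3.136, -0.004, 1.731]
ft_force: [-0.5, 0.2, -0.1]
opening: 0.498
gripper_force: 62.4
```

Request:
step_arm([
  {"rx":0.0,"ry":0.0,"rz":0.0,"dx":0.0,"dy":0.0,"dz":0.0,"gripper":0.3},
  {"rx":0.0,"ry":0.0,"rz":0.0,"dx":0.0,"dy":0.0,"dz":0.13,"gripper":0.3},
  {"rx":0.0,"ry":0.0,"rz":0.0,"dx":0.0,"dy":0.0,"dz":0.26,"gripper":0.3},
  {"rx":0.0,"ry":0.0,"rz":0.0,"dx":0.0,"dy":0.0,"dz":0.37,"gripper":0.3},
  {"rx":0.0,"ry":0.0,"rz":0.0,"dx":0.0,"dy":0.0,"dz":0.43,"gripper":0.3},
  {"rx":0.0,"ry":0.0,"rz":0.0,"dx":0.0,"dy":0.0,"dz":0.46,"gripper":0.3},
  {"rx":0.0,"ry":0.0,"rz":0.0,"dx":0.0,"dy":0.0,"dz":0.466,"gripper":0.3},
  {"rx":0.0,"ry":0.0,"rz":0.0,"dx":0.0,"dy":0.0,"dz":0.466,"gripper":0.3},
])

```text
t: 7.22
tcp_pos: [559.3, 131.6, 10.3]
tcp_rot: [-3.141, 0.001, 1.72]
ft_force: [0.5, 0.7, -0.2]
opening: 0.494
gripper_force: 60.8
```

Request:
step_arm([
  {"rx":0.0,"ry":0.0,"rz":0.0,"dx":0.0,"dy":0.0,"dz":0.0,"gripper":0.7},
  {"rx":0.0,"ry":0.0,"rz":0.0,"dx":0.0,"dy":0.0,"dz":0.0,"gripper":0.7},
  {"rx":0.0,"ry":0.0,"rz":0.0,"dx":0.0,"dy":0.0,"dz":0.0,"gripper":0.7},
  {"rx":0.0,"ry":0.0,"rz":0.0,"dx":0.0,"dy":0.0,"dz":-0.1,"gripper":0.7},
  {"rx":0.0,"ry":0.0,"rz":0.0,"dx":0.0,"dy":0.0,"dz":-0.24,"gripper":0.7},
  {"rx":0.0,"ry":0.0,"rz":0.0,"dx":0.0,"dy":0.0,"dz":-0.38,"gripper":0.7},
  {"rx":0.0,"ry":0.0,"rz":0.0,"dx":0.0,"dy":0.0,"dz":-0.5,"gripper":0.7},
  {"rx":0.0,"ry":0.0,"rz":0.0,"dx":0.0,"dy":0.0,"dz":-0.55,"gripper":0.7},
])

```text
t: 7.88
tcp_pos: [561.6, 134.1, 181.1]
tcp_rot: [3.134, -0.001, 1.722]
ft_force: [0.7, 0.4, -0.4]
opening: 0.699
gripper_force: 0.0
```

Run:
```python
from h import *;from rig import bot
st=bot.read_state();print(st["t"],st["tcp_pos"],st["tcp_rot"],st["opening"])
m=[494.8,-211.2,-.134]
st["tcp_pos"]=np.array([560.1,133.2,175]);st["tcp_rot"]=np.array([np.pi,0,1.722])
print(togo(st,place(m,[[38,0,200]])[0],1.437))
# generic shuttle displacements, tray slot -> pocket from pose at slot, z 175->200; and pocket->slot
tr=[505.3,94.5,.151]
def step(a,ya,b,yb): return togo(dict(tcp_pos=np.array(a),tcp_rot=np.array([np.pi,0,ya])),b,yb)
P=[[38,64],[38,0],[38,-64],[-38,-64]];S=[[60,30],[60,-30],[-60,30],[-60,-30]]
for i in (1,2,3):
    p=place(m,[P[i]+[200]])[0];q0=place(tr,[S[i-1]+[175]])[0];q=place(tr,[S[i]+[200]])[0]
    print(i,"to pocket",step(q0,1.722,p,1.437),"to slot",step(p,1.437,q,1.722))
```

```text
7.8833 [561.63733348 134.13931382 181.07856027] [ 3.13357336e+00 -7.54533848e-04  1.72202380e+00] 0.6993205685344942
(array([-1.138, -0.267, -0.083]), array([ 0.   , -0.   ,  0.136]))
1 to pocket (array([-1.138, -0.267, -0.083]), array([ 0.   , -0.   ,  0.136])) to slot (array([ 0.975, -0.008, -0.   ]), array([ 0.   ,  0.   , -0.136]))
2 to pocket (array([-1.142, -0.327, -0.083]), array([ 0.   , -0.   ,  0.136])) to slot (array([ 1.268, -0.448, -0.   ]), array([ 0.   ,  0.   , -0.136]))
3 to pocket (array([-1.271, -0.17 , -0.083]), array([ 0.   , -0.   ,  0.136])) to slot (array([ 1.076, -0.138, -0.   ]), array([ 0.   ,  0.   , -0.136]))
```

Request:
step_arm([
  {"rx":0.0,"ry":0.0,"rz":0.0,"dx":-0.57,"dy":-0.134,"dz":-0.083,"gripper":0.7},
  {"rx":0.0,"ry":0.0,"rz":0.0,"dx":-0.57,"dy":-0.134,"dz":-0.083,"gripper":0.7},
  {"rx":0.0,"ry":0.0,"rz":0.0,"dx":-0.57,"dy":-0.134,"dz":-0.083,"gripper":0.7},
  {"rx":0.0,"ry":0.0,"rz":0.0,"dx":-0.57,"dy":-0.134,"dz":-0.083,"gripper":0.7},
  {"rx":0.0,"ry":0.0,"rz":0.0,"dx":-0.57,"dy":-0.134,"dz":-0.083,"gripper":0.7},
])

```text
t: 8.3
tcp_pos: [544.6, -50.7, 201.1]
tcp_rot: [3.142, 0.005, 1.713]
ft_force: [0.4, -0.6, -0.0]
opening: 0.696
gripper_force: 0.0
```

Request:
step_arm([
  {"rx":0.0,"ry":0.0,"rz":0.136,"dx":-0.568,"dy":-0.133,"dz":0.0,"gripper":0.7},
  {"rx":0.0,"ry":0.0,"rz":0.136,"dx":-0.568,"dy":-0.133,"dz":0.0,"gripper":0.7},
  {"rx":0.0,"ry":0.0,"rz":0.136,"dx":-0.568,"dy":-0.133,"dz":0.0,"gripper":0.7},
  {"rx":0.0,"ry":0.0,"rz":0.136,"dx":-0.568,"dy":-0.133,"dz":0.0,"gripper":0.7},
  {"rx":0.0,"ry":0.0,"rz":0.136,"dx":-0.568,"dy":-0.133,"dz":0.0,"gripper":0.7},
  {"rx":0.0,"ry":0.0,"rz":0.136,"dx":-0.568,"dy":-0.133,"dz":0.0,"gripper":0.7},
  {"rx":0.0,"ry":0.0,"rz":0.136,"dx":-0.568,"dy":-0.133,"dz":0.0,"gripper":0.7},
  {"rx":0.0,"ry":0.0,"rz":0.136,"dx":-0.568,"dy":-0.133,"dz":0.0,"gripper":0.7},
])

```text
t: 8.97
tcp_pos: [531.7, -214.5, 200.3]
tcp_rot: [3.141, -0.001, 1.439]
ft_force: [0.5, 0.5, -0.1]
opening: 0.699
gripper_force: 0.0
```

Request:
step_arm([
  {"rx":0.0,"ry":0.0,"rz":0.0,"dx":0.0,"dy":0.0,"dz":0.12,"gripper":0.7},
  {"rx":0.0,"ry":0.0,"rz":0.0,"dx":0.0,"dy":0.0,"dz":0.22,"gripper":0.7},
  {"rx":0.0,"ry":0.0,"rz":0.0,"dx":0.0,"dy":0.0,"dz":0.29,"gripper":0.7},
  {"rx":0.0,"ry":0.0,"rz":0.0,"dx":0.0,"dy":0.0,"dz":0.33,"gripper":0.7},
  {"rx":0.0,"ry":0.0,"rz":0.0,"dx":0.0,"dy":0.0,"dz":0.33,"gripper":0.7},
  {"rx":0.0,"ry":0.0,"rz":0.0,"dx":0.0,"dy":0.0,"dz":0.33,"gripper":0.3},
  {"rx":0.0,"ry":0.0,"rz":0.0,"dx":0.0,"dy":0.0,"dz":0.33,"gripper":0.3},
  {"rx":0.0,"ry":0.0,"rz":0.0,"dx":0.0,"dy":0.0,"dz":0.33,"gripper":0.3},
])

```text
t: 9.63
tcp_pos: [532.9, -216.3, 102.9]
tcp_rot: [3.138, 0.0, 1.438]
ft_force: [0.7, 1.3, 0.1]
opening: 0.493
gripper_force: 62.4
```

Request:
step_arm([
  {"rx":0.0,"ry":0.0,"rz":0.0,"dx":0.0,"dy":0.0,"dz":-0.03,"gripper":0.3},
  {"rx":0.0,"ry":0.0,"rz":0.0,"dx":0.0,"dy":0.0,"dz":-0.07,"gripper":0.3},
  {"rx":0.0,"ry":0.0,"rz":0.0,"dx":0.0,"dy":0.0,"dz":-0.16,"gripper":0.3},
  {"rx":0.0,"ry":0.0,"rz":0.0,"dx":0.0,"dy":0.0,"dz":-0.28,"gripper":0.3},
  {"rx":0.0,"ry":0.0,"rz":0.0,"dx":0.0,"dy":0.0,"dz":-0.33,"gripper":0.3},
  {"rx":0.0,"ry":0.0,"rz":0.0,"dx":0.0,"dy":0.0,"dz":-0.33,"gripper":0.3},
  {"rx":0.0,"ry":0.0,"rz":0.0,"dx":0.0,"dy":0.0,"dz":-0.33,"gripper":0.3},
])

```text
t: 10.22
tcp_pos: [531.6, -216.9, 202.1]
tcp_rot: [3.139, 0.001, 1.437]
ft_force: [0.1, 0.1, -0.1]
opening: 0.498
gripper_force: 62.9
```

Run:
```python
from h import *;from rig import bot
s=bot.snapshot("top");print(traycheck(s))
cv2.imwrite("pics/l2.png",cv2.cvtColor(cv2.resize(s["frame"][170:300,200:440],None,fx=3,fy=3,interpolation=cv2.INTER_CUBIC),cv2.COLOR_RGB2BGR))
```

```text
(0.963, 0, 0)
```

View pics/l2.png

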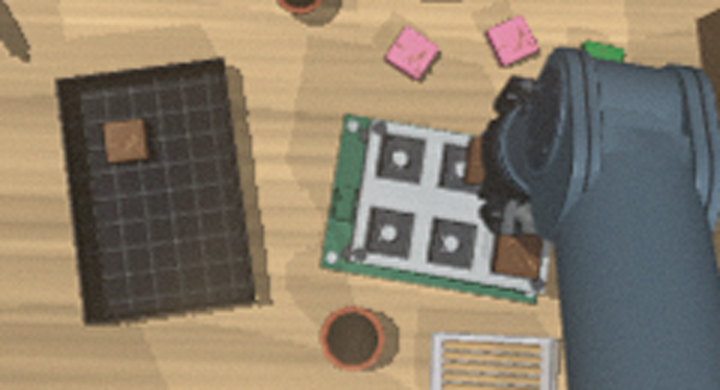

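The first briquette lies flat in the tray at l2 (125,140), the tray hasn't moved, and the second is in the grip. On to slot 2.

Request:
step_arm([
  {"rx":0.0,"ry":0.0,"rz":-0.136,"dx":0.975,"dy":-0.008,"dz":0.0,"gripper":0.3},
  {"rx":0.0,"ry":0.0,"rz":-0.136,"dx":0.975,"dy":-0.008,"dz":0.0,"gripper":0.3},
  {"rx":0.0,"ry":0.0,"rz":-0.136,"dx":0.975,"dy":-0.008,"dz":0.0,"gripper":0.3},
  {"rx":0.0,"ry":0.0,"rz":-0.136,"dx":0.975,"dy":-0.008,"dz":0.0,"gripper":0.3},
  {"rx":0.0,"ry":0.0,"rz":-0.136,"dx":0.975,"dy":-0.008,"dz":0.0,"gripper":0.3},
  {"rx":0.0,"ry":0.0,"rz":-0.136,"dx":0.975,"dy":-0.008,"dz":0.1,"gripper":0.3},
  {"rx":0.0,"ry":0.0,"rz":-0.136,"dx":0.975,"dy":-0.008,"dz":0.16,"gripper":0.3},
  {"rx":0.0,"ry":0.0,"rz":-0.136,"dx":0.975,"dy":-0.008,"dz":0.16,"gripper":0.3},
])

```text
t: 10.93
tcp_pos: [565.2, 80.2, 149.0]
tcp_rot: [-3.137, -0.004, 1.729]
ft_force: [-1.5, 0.1, -0.6]
opening: 0.497
gripper_force: 62.8
```

Request:
step_arm([
  {"rx":0.0,"ry":0.0,"rz":0.0,"dx":0.0,"dy":0.0,"dz":0.0,"gripper":0.3},
  {"rx":0.0,"ry":0.0,"rz":0.0,"dx":0.0,"dy":0.0,"dz":0.13,"gripper":0.3},
  {"rx":0.0,"ry":0.0,"rz":0.0,"dx":0.0,"dy":0.0,"dz":0.26,"gripper":0.3},
  {"rx":0.0,"ry":0.0,"rz":0.0,"dx":0.0,"dy":0.0,"dz":0.37,"gripper":0.3},
  {"rx":0.0,"ry":0.0,"rz":0.0,"dx":0.0,"dy":0.0,"dz":0.43,"gripper":0.3},
  {"rx":0.0,"ry":0.0,"rz":0.0,"dx":0.0,"dy":0.0,"dz":0.46,"gripper":0.3},
  {"rx":0.0,"ry":0.0,"rz":0.0,"dx":0.0,"dy":0.0,"dz":0.466,"gripper":0.3},
  {"rx":0.0,"ry":0.0,"rz":0.0,"dx":0.0,"dy":0.0,"dz":0.466,"gripper":0.3},
])

```text
t: 11.6
tcp_pos: [568.0, 72.8, 12.3]
tcp_rot: [-3.141, 0.001, 1.721]
ft_force: [0.3, -0.6, 0.1]
opening: 0.5
gripper_force: 65.6
```

Request:
step_arm([
  {"rx":0.0,"ry":0.0,"rz":0.0,"dx":0.0,"dy":0.0,"dz":0.0,"gripper":0.7},
  {"rx":0.0,"ry":0.0,"rz":0.0,"dx":0.0,"dy":0.0,"dz":0.0,"gripper":0.7},
  {"rx":0.0,"ry":0.0,"rz":0.0,"dx":0.0,"dy":0.0,"dz":0.0,"gripper":0.7},
  {"rx":0.0,"ry":0.0,"rz":0.0,"dx":0.0,"dy":0.0,"dz":-0.1,"gripper":0.7},
  {"rx":0.0,"ry":0.0,"rz":0.0,"dx":0.0,"dy":0.0,"dz":-0.24,"gripper":0.7},
  {"rx":0.0,"ry":0.0,"rz":0.0,"dx":0.0,"dy":0.0,"dz":-0.38,"gripper":0.7},
  {"rx":0.0,"ry":0.0,"rz":0.0,"dx":0.0,"dy":0.0,"dz":-0.5,"gripper":0.7},
  {"rx":0.0,"ry":0.0,"rz":0.0,"dx":0.0,"dy":0.0,"dz":-0.55,"gripper":0.7},
])

```text
t: 12.27
tcp_pos: [570.5, 74.5, 183.3]
tcp_rot: [3.133, 0.0, 1.722]
ft_force: [0.5, 0.1, -0.0]
opening: 0.697
gripper_force: 0.0
```

Request:
step_arm([
  {"rx":0.0,"ry":0.0,"rz":0.0,"dx":-0.57,"dy":-0.164,"dz":-0.083,"gripper":0.7},
  {"rx":0.0,"ry":0.0,"rz":0.0,"dx":-0.57,"dy":-0.164,"dz":-0.083,"gripper":0.7},
  {"rx":0.0,"ry":0.0,"rz":0.0,"dx":-0.57,"dy":-0.164,"dz":-0.083,"gripper":0.7},
  {"rx":0.0,"ry":0.0,"rz":0.0,"dx":-0.57,"dy":-0.164,"dz":-0.083,"gripper":0.7},
  {"rx":0.0,"ry":0.0,"rz":0.0,"dx":-0.57,"dy":-0.164,"dz":-0.083,"gripper":0.7},
])

```text
t: 12.68
tcp_pos: [544.0, -111.0, 203.4]
tcp_rot: [3.142, 0.005, 1.714]
ft_force: [-0.3, -0.9, 0.1]
opening: 0.698
gripper_force: 0.0
```

Request:
step_arm([
  {"rx":0.0,"ry":0.0,"rz":0.136,"dx":-0.572,"dy":-0.163,"dz":0.0,"gripper":0.7},
  {"rx":0.0,"ry":0.0,"rz":0.136,"dx":-0.572,"dy":-0.163,"dz":0.0,"gripper":0.7},
  {"rx":0.0,"ry":0.0,"rz":0.136,"dx":-0.572,"dy":-0.163,"dz":0.0,"gripper":0.7},
  {"rx":0.0,"ry":0.0,"rz":0.136,"dx":-0.572,"dy":-0.163,"dz":0.0,"gripper":0.7},
  {"rx":0.0,"ry":0.0,"rz":0.136,"dx":-0.572,"dy":-0.163,"dz":0.0,"gripper":0.7},
  {"rx":0.0,"ry":0.0,"rz":0.136,"dx":-0.572,"dy":-0.163,"dz":0.0,"gripper":0.7},
  {"rx":0.0,"ry":0.0,"rz":0.136,"dx":-0.572,"dy":-0.163,"dz":0.0,"gripper":0.7},
  {"rx":0.0,"ry":0.0,"rz":0.136,"dx":-0.572,"dy":-0.163,"dz":0.0,"gripper":0.7},
])

```text
t: 13.35
tcp_pos: [523.1, -277.7, 202.5]
tcp_rot: [3.141, -0.001, 1.439]
ft_force: [-0.4, -0.2, 0.7]
opening: 0.698
gripper_force: 0.0
```

Request:
step_arm([
  {"rx":0.0,"ry":0.0,"rz":0.0,"dx":0.0,"dy":0.0,"dz":0.12,"gripper":0.7},
  {"rx":0.0,"ry":0.0,"rz":0.0,"dx":0.0,"dy":0.0,"dz":0.22,"gripper":0.7},
  {"rx":0.0,"ry":0.0,"rz":0.0,"dx":0.0,"dy":0.0,"dz":0.29,"gripper":0.7},
  {"rx":0.0,"ry":0.0,"rz":0.0,"dx":0.0,"dy":0.0,"dz":0.336,"gripper":0.7},
  {"rx":0.0,"ry":0.0,"rz":0.0,"dx":0.0,"dy":0.0,"dz":0.336,"gripper":0.7},
  {"rx":0.0,"ry":0.0,"rz":0.0,"dx":0.0,"dy":0.0,"dz":0.336,"gripper":0.3},
  {"rx":0.0,"ry":0.0,"rz":0.0,"dx":0.0,"dy":0.0,"dz":0.336,"gripper":0.3},
  {"rx":0.0,"ry":0.0,"rz":0.0,"dx":0.0,"dy":0.0,"dz":0.336,"gripper":0.3},
])

```text
t: 14.02
tcp_pos: [524.1, -278.8, 102.9]
tcp_rot: [3.139, -0.0, 1.438]
ft_force: [1.3, 2.2, -0.5]
opening: 0.493
gripper_force: 61.9
```

Request:
step_arm([
  {"rx":0.0,"ry":0.0,"rz":0.0,"dx":0.0,"dy":0.0,"dz":-0.03,"gripper":0.3},
  {"rx":0.0,"ry":0.0,"rz":0.0,"dx":0.0,"dy":0.0,"dz":-0.07,"gripper":0.3},
  {"rx":0.0,"ry":0.0,"rz":0.0,"dx":0.0,"dy":0.0,"dz":-0.16,"gripper":0.3},
  {"rx":0.0,"ry":0.0,"rz":0.0,"dx":0.0,"dy":0.0,"dz":-0.28,"gripper":0.3},
  {"rx":0.0,"ry":0.0,"rz":0.0,"dx":0.0,"dy":0.0,"dz":-0.33,"gripper":0.3},
  {"rx":0.0,"ry":0.0,"rz":0.0,"dx":0.0,"dy":0.0,"dz":-0.33,"gripper":0.3},
  {"rx":0.0,"ry":0.0,"rz":0.0,"dx":0.0,"dy":0.0,"dz":-0.33,"gripper":0.3},
])

```text
t: 14.6
tcp_pos: [522.9, -280.4, 202.6]
tcp_rot: [3.139, 0.002, 1.437]
ft_force: [0.5, -0.4, -0.2]
opening: 0.498
gripper_force: 62.2
```

Run:
```python
from h import *;from rig import bot
print(traycheck(bot.snapshot("top")))
```

```text
(0.938, 0, 0)
```

Request:
step_arm([
  {"rx":0.0,"ry":0.0,"rz":0.0,"dx":0.634,"dy":-0.224,"dz":0.0,"gripper":0.3},
  {"rx":0.0,"ry":0.0,"rz":0.0,"dx":0.634,"dy":-0.224,"dz":0.0,"gripper":0.3},
  {"rx":0.0,"ry":0.0,"rz":0.0,"dx":0.634,"dy":-0.224,"dz":0.0,"gripper":0.3},
  {"rx":0.0,"ry":0.0,"rz":0.0,"dx":0.634,"dy":-0.224,"dz":0.0,"gripper":0.3},
  {"rx":0.0,"ry":0.0,"rz":0.0,"dx":0.634,"dy":-0.224,"dz":0.0,"gripper":0.3},
])

```text
t: 15.07
tcp_pos: [479.1, -79.5, 199.4]
tcp_rot: [-3.139, -0.0, 1.438]
ft_force: [0.7, 0.8, 0.2]
opening: 0.494
gripper_force: 62.2
```

Request:
step_arm([
  {"rx":0.0,"ry":0.0,"rz":-0.136,"dx":0.634,"dy":-0.224,"dz":0.0,"gripper":0.3},
  {"rx":0.0,"ry":0.0,"rz":-0.136,"dx":0.634,"dy":-0.224,"dz":0.0,"gripper":0.3},
  {"rx":0.0,"ry":0.0,"rz":-0.136,"dx":0.634,"dy":-0.224,"dz":0.0,"gripper":0.3},
  {"rx":0.0,"ry":0.0,"rz":-0.136,"dx":0.634,"dy":-0.224,"dz":0.0,"gripper":0.3},
  {"rx":0.0,"ry":0.0,"rz":-0.136,"dx":0.634,"dy":-0.224,"dz":0.0,"gripper":0.3},
  {"rx":0.0,"ry":0.0,"rz":-0.136,"dx":0.634,"dy":-0.224,"dz":0.1,"gripper":0.3},
  {"rx":0.0,"ry":0.0,"rz":-0.136,"dx":0.634,"dy":-0.224,"dz":0.16,"gripper":0.3},
  {"rx":0.0,"ry":0.0,"rz":-0.136,"dx":0.634,"dy":-0.224,"dz":0.16,"gripper":0.3},
])

```text
t: 15.73
tcp_pos: [436.5, 114.6, 148.9]
tcp_rot: [-3.134, 0.001, 1.724]
ft_force: [-1.1, -0.5, 0.2]
opening: 0.499
gripper_force: 62.2
```

Request:
step_arm([
  {"rx":0.0,"ry":0.0,"rz":0.0,"dx":0.0,"dy":0.0,"dz":0.0,"gripper":0.3},
  {"rx":0.0,"ry":0.0,"rz":0.0,"dx":0.0,"dy":0.0,"dz":0.13,"gripper":0.3},
  {"rx":0.0,"ry":0.0,"rz":0.0,"dx":0.0,"dy":0.0,"dz":0.26,"gripper":0.3},
  {"rx":0.0,"ry":0.0,"rz":0.0,"dx":0.0,"dy":0.0,"dz":0.37,"gripper":0.3},
  {"rx":0.0,"ry":0.0,"rz":0.0,"dx":0.0,"dy":0.0,"dz":0.43,"gripper":0.3},
  {"rx":0.0,"ry":0.0,"rz":0.0,"dx":0.0,"dy":0.0,"dz":0.46,"gripper":0.3},
  {"rx":0.0,"ry":0.0,"rz":0.0,"dx":0.0,"dy":0.0,"dz":0.466,"gripper":0.3},
  {"rx":0.0,"ry":0.0,"rz":0.0,"dx":0.0,"dy":0.0,"dz":0.466,"gripper":0.3},
])

```text
t: 16.4
tcp_pos: [440.8, 115.2, 13.3]
tcp_rot: [3.141, 0.0, 1.721]
ft_force: [-0.3, -0.5, -0.0]
opening: 0.494
gripper_force: 62.3
```

Request:
step_arm([
  {"rx":0.0,"ry":0.0,"rz":0.0,"dx":0.0,"dy":0.0,"dz":0.0,"gripper":0.7},
  {"rx":0.0,"ry":0.0,"rz":0.0,"dx":0.0,"dy":0.0,"dz":0.0,"gripper":0.7},
  {"rx":0.0,"ry":0.0,"rz":0.0,"dx":0.0,"dy":0.0,"dz":0.0,"gripper":0.7},
  {"rx":0.0,"ry":0.0,"rz":0.0,"dx":0.0,"dy":0.0,"dz":-0.1,"gripper":0.7},
  {"rx":0.0,"ry":0.0,"rz":0.0,"dx":0.0,"dy":0.0,"dz":-0.24,"gripper":0.7},
  {"rx":0.0,"ry":0.0,"rz":0.0,"dx":0.0,"dy":0.0,"dz":-0.38,"gripper":0.7},
  {"rx":0.0,"ry":0.0,"rz":0.0,"dx":0.0,"dy":0.0,"dz":-0.5,"gripper":0.7},
  {"rx":0.0,"ry":0.0,"rz":0.0,"dx":0.0,"dy":0.0,"dz":-0.55,"gripper":0.7},
])

```text
t: 17.07
tcp_pos: [442.1, 116.1, 182.7]
tcp_rot: [3.134, -0.0, 1.722]
ft_force: [0.4, -0.7, -0.7]
opening: 0.7
gripper_force: 0.0
```

Request:
step_arm([
  {"rx":0.0,"ry":0.0,"rz":0.0,"dx":-0.636,"dy":-0.085,"dz":-0.083,"gripper":0.7},
  {"rx":0.0,"ry":0.0,"rz":0.0,"dx":-0.636,"dy":-0.085,"dz":-0.083,"gripper":0.7},
  {"rx":0.0,"ry":0.0,"rz":0.0,"dx":-0.636,"dy":-0.085,"dz":-0.083,"gripper":0.7},
  {"rx":0.0,"ry":0.0,"rz":0.0,"dx":-0.636,"dy":-0.085,"dz":-0.083,"gripper":0.7},
  {"rx":0.0,"ry":0.0,"rz":0.0,"dx":-0.636,"dy":-0.085,"dz":-0.083,"gripper":0.7},
])

```text
t: 17.48
tcp_pos: [443.1, -81.6, 203.7]
tcp_rot: [3.141, 0.002, 1.718]
ft_force: [1.7, -0.2, 0.6]
opening: 0.698
gripper_force: 0.0
```

Request:
step_arm([
  {"rx":0.0,"ry":0.0,"rz":0.136,"dx":-0.635,"dy":-0.085,"dz":0.0,"gripper":0.7},
  {"rx":0.0,"ry":0.0,"rz":0.136,"dx":-0.635,"dy":-0.085,"dz":0.0,"gripper":0.7},
  {"rx":0.0,"ry":0.0,"rz":0.136,"dx":-0.635,"dy":-0.085,"dz":0.0,"gripper":0.7},
  {"rx":0.0,"ry":0.0,"rz":0.136,"dx":-0.635,"dy":-0.085,"dz":0.0,"gripper":0.7},
  {"rx":0.0,"ry":0.0,"rz":0.136,"dx":-0.635,"dy":-0.085,"dz":0.0,"gripper":0.7},
  {"rx":0.0,"ry":0.0,"rz":0.136,"dx":-0.635,"dy":-0.085,"dz":0.0,"gripper":0.7},
  {"rx":0.0,"ry":0.0,"rz":0.136,"dx":-0.635,"dy":-0.085,"dz":0.0,"gripper":0.7},
  {"rx":0.0,"ry":0.0,"rz":0.136,"dx":-0.635,"dy":-0.085,"dz":0.0,"gripper":0.7},
])

```text
t: 18.15
tcp_pos: [447.1, -268.3, 202.8]
tcp_rot: [3.141, -0.001, 1.438]
ft_force: [0.1, 0.5, 0.2]
opening: 0.694
gripper_force: 0.0
```

Request:
step_arm([
  {"rx":0.0,"ry":0.0,"rz":0.0,"dx":0.0,"dy":0.0,"dz":0.12,"gripper":0.7},
  {"rx":0.0,"ry":0.0,"rz":0.0,"dx":0.0,"dy":0.0,"dz":0.22,"gripper":0.7},
  {"rx":0.0,"ry":0.0,"rz":0.0,"dx":0.0,"dy":0.0,"dz":0.29,"gripper":0.7},
  {"rx":0.0,"ry":0.0,"rz":0.0,"dx":0.0,"dy":0.0,"dz":0.336,"gripper":0.7},
  {"rx":0.0,"ry":0.0,"rz":0.0,"dx":0.0,"dy":0.0,"dz":0.336,"gripper":0.7},
  {"rx":0.0,"ry":0.0,"rz":0.0,"dx":0.0,"dy":0.0,"dz":0.336,"gripper":0.3},
  {"rx":0.0,"ry":0.0,"rz":0.0,"dx":0.0,"dy":0.0,"dz":0.336,"gripper":0.3},
  {"rx":0.0,"ry":0.0,"rz":0.0,"dx":0.0,"dy":0.0,"dz":0.336,"gripper":0.3},
])

```text
t: 18.82
tcp_pos: [448.6, -268.9, 103.2]
tcp_rot: [3.138, 0.0, 1.438]
ft_force: [1.9, 1.3, -0.0]
opening: 0.495
gripper_force: 62.6
```

Request:
step_arm([
  {"rx":0.0,"ry":0.0,"rz":0.0,"dx":0.0,"dy":0.0,"dz":-0.03,"gripper":0.3},
  {"rx":0.0,"ry":0.0,"rz":0.0,"dx":0.0,"dy":0.0,"dz":-0.07,"gripper":0.3},
  {"rx":0.0,"ry":0.0,"rz":0.0,"dx":0.0,"dy":0.0,"dz":-0.16,"gripper":0.3},
  {"rx":0.0,"ry":0.0,"rz":0.0,"dx":0.0,"dy":0.0,"dz":-0.28,"gripper":0.3},
  {"rx":0.0,"ry":0.0,"rz":0.0,"dx":0.0,"dy":0.0,"dz":-0.33,"gripper":0.3},
  {"rx":0.0,"ry":0.0,"rz":0.0,"dx":0.0,"dy":0.0,"dz":-0.33,"gripper":0.3},
  {"rx":0.0,"ry":0.0,"rz":0.0,"dx":0.0,"dy":0.0,"dz":-0.33,"gripper":0.3},
])

```text
t: 19.4
tcp_pos: [447.1, -270.0, 202.4]
tcp_rot: [3.14, 0.002, 1.437]
ft_force: [0.6, 0.0, -1.1]
opening: 0.495
gripper_force: 62.9
```

Run:
```python
from h import *;from rig import bot
s=bot.snapshot("top");print(traycheck(s))
cv2.imwrite("pics/l3.png",cv2.cvtColor(cv2.resize(s["frame"][170:300,200:440],None,fx=3,fy=3,interpolation=cv2.INTER_CUBIC),cv2.COLOR_RGB2BGR))
```

```text
(0.914, 0, 0)
```

View pics/l3.png

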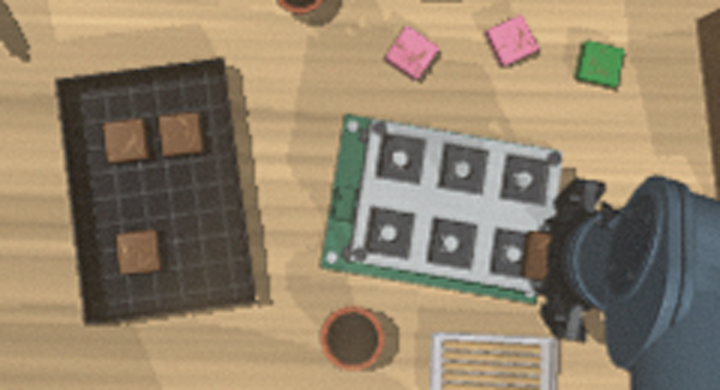

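Three briquettes lie flat in the tray at (125,140), (181,133) and (138,251). The fourth is in the grip and all the pockets are empty. On to slot 4.

Request:
step_arm([
  {"rx":0.0,"ry":0.0,"rz":0.0,"dx":0.538,"dy":-0.069,"dz":0.0,"gripper":0.3},
  {"rx":0.0,"ry":0.0,"rz":0.0,"dx":0.538,"dy":-0.069,"dz":0.0,"gripper":0.3},
  {"rx":0.0,"ry":0.0,"rz":0.0,"dx":0.538,"dy":-0.069,"dz":0.0,"gripper":0.3},
  {"rx":0.0,"ry":0.0,"rz":0.0,"dx":0.538,"dy":-0.069,"dz":0.0,"gripper":0.3},
  {"rx":0.0,"ry":0.0,"rz":0.0,"dx":0.538,"dy":-0.069,"dz":0.0,"gripper":0.3},
])

```text
t: 19.87
tcp_pos: [446.9, -98.6, 199.9]
tcp_rot: [-3.139, -0.003, 1.447]
ft_force: [-0.8, -0.0, -0.3]
opening: 0.49
gripper_force: 62.8
```

Request:
step_arm([
  {"rx":0.0,"ry":0.0,"rz":-0.136,"dx":0.538,"dy":-0.069,"dz":0.0,"gripper":0.3},
  {"rx":0.0,"ry":0.0,"rz":-0.136,"dx":0.538,"dy":-0.069,"dz":0.0,"gripper":0.3},
  {"rx":0.0,"ry":0.0,"rz":-0.136,"dx":0.538,"dy":-0.069,"dz":0.0,"gripper":0.3},
  {"rx":0.0,"ry":0.0,"rz":-0.136,"dx":0.538,"dy":-0.069,"dz":0.0,"gripper":0.3},
  {"rx":0.0,"ry":0.0,"rz":-0.136,"dx":0.538,"dy":-0.069,"dz":0.0,"gripper":0.3},
  {"rx":0.0,"ry":0.0,"rz":-0.136,"dx":0.538,"dy":-0.069,"dz":0.1,"gripper":0.3},
  {"rx":0.0,"ry":0.0,"rz":-0.136,"dx":0.538,"dy":-0.069,"dz":0.16,"gripper":0.3},
  {"rx":0.0,"ry":0.0,"rz":-0.136,"dx":0.538,"dy":-0.069,"dz":0.16,"gripper":0.3},
])

```text
t: 20.53
tcp_pos: [445.5, 55.0, 149.1]
tcp_rot: [-3.133, -0.0, 1.723]
ft_force: [-1.5, -0.3, -0.5]
opening: 0.497
gripper_force: 62.8
```

Request:
step_arm([
  {"rx":0.0,"ry":0.0,"rz":0.0,"dx":0.0,"dy":0.0,"dz":0.0,"gripper":0.3},
  {"rx":0.0,"ry":0.0,"rz":0.0,"dx":0.0,"dy":0.0,"dz":0.13,"gripper":0.3},
  {"rx":0.0,"ry":0.0,"rz":0.0,"dx":0.0,"dy":0.0,"dz":0.26,"gripper":0.3},
  {"rx":0.0,"ry":0.0,"rz":0.0,"dx":0.0,"dy":0.0,"dz":0.37,"gripper":0.3},
  {"rx":0.0,"ry":0.0,"rz":0.0,"dx":0.0,"dy":0.0,"dz":0.43,"gripper":0.3},
  {"rx":0.0,"ry":0.0,"rz":0.0,"dx":0.0,"dy":0.0,"dz":0.46,"gripper":0.3},
  {"rx":0.0,"ry":0.0,"rz":0.0,"dx":0.0,"dy":0.0,"dz":0.466,"gripper":0.3},
  {"rx":0.0,"ry":0.0,"rz":0.0,"dx":0.0,"dy":0.0,"dz":0.466,"gripper":0.3},
])

```text
t: 21.2
tcp_pos: [449.8, 56.0, 13.6]
tcp_rot: [3.141, 0.0, 1.722]
ft_force: [-0.7, 0.1, 0.7]
opening: 0.496
gripper_force: 62.9
```

Request:
step_arm([
  {"rx":0.0,"ry":0.0,"rz":0.0,"dx":0.0,"dy":0.0,"dz":0.0,"gripper":0.7},
  {"rx":0.0,"ry":0.0,"rz":0.0,"dx":0.0,"dy":0.0,"dz":0.0,"gripper":0.7},
  {"rx":0.0,"ry":0.0,"rz":0.0,"dx":0.0,"dy":0.0,"dz":0.0,"gripper":0.7},
  {"rx":0.0,"ry":0.0,"rz":0.0,"dx":0.0,"dy":0.0,"dz":-0.1,"gripper":0.7},
  {"rx":0.0,"ry":0.0,"rz":0.0,"dx":0.0,"dy":0.0,"dz":-0.24,"gripper":0.7},
  {"rx":0.0,"ry":0.0,"rz":0.0,"dx":0.0,"dy":0.0,"dz":-0.38,"gripper":0.0},
  {"rx":0.0,"ry":0.0,"rz":0.0,"dx":0.0,"dy":0.0,"dz":-0.5,"gripper":0.0},
  {"rx":0.0,"ry":0.0,"rz":0.0,"dx":0.0,"dy":0.0,"dz":-0.55,"gripper":0.0},
])

```text
t: 21.87
tcp_pos: [451.2, 56.6, 182.9]
tcp_rot: [3.134, 0.001, 1.722]
ft_force: [1.7, 0.2, -0.6]
opening: 0.281
gripper_force: 0.0
```

Request:
step_arm([
  {"rx":0.0,"ry":0.0,"rz":0.0,"dx":-0.631,"dy":-0.271,"dz":-0.25,"gripper":0.0},
  {"rx":0.0,"ry":0.0,"rz":0.0,"dx":-0.631,"dy":-0.271,"dz":-0.25,"gripper":0.0},
  {"rx":0.0,"ry":0.0,"rz":0.0,"dx":-0.631,"dy":-0.271,"dz":-0.25,"gripper":0.0},
  {"rx":0.0,"ry":0.0,"rz":0.0,"dx":-0.631,"dy":-0.271,"dz":-0.25,"gripper":0.0},
  {"rx":0.0,"ry":0.0,"rz":0.0,"dx":-0.631,"dy":-0.271,"dz":-0.25,"gripper":0.0},
  {"rx":0.0,"ry":0.0,"rz":0.0,"dx":-0.631,"dy":-0.271,"dz":-0.25,"gripper":0.0},
  {"rx":0.0,"ry":0.0,"rz":0.0,"dx":-0.631,"dy":-0.271,"dz":-0.25,"gripper":0.0},
])

```text
t: 22.45
tcp_pos: [396.6, -147.1, 254.5]
tcp_rot: [3.14, 0.003, 1.715]
ft_force: [0.9, 0.4, -0.8]
opening: -0.001
gripper_force: 0.0
```

Request:
step_arm([
  {"rx":0.0,"ry":0.0,"rz":0.136,"dx":-0.631,"dy":-0.27,"dz":0.0,"gripper":0.0},
  {"rx":0.0,"ry":0.0,"rz":0.136,"dx":-0.631,"dy":-0.27,"dz":0.0,"gripper":0.0},
  {"rx":0.0,"ry":0.0,"rz":0.136,"dx":-0.631,"dy":-0.27,"dz":0.0,"gripper":0.0},
  {"rx":0.0,"ry":0.0,"rz":0.136,"dx":-0.631,"dy":-0.27,"dz":0.0,"gripper":0.0},
  {"rx":0.0,"ry":0.0,"rz":0.136,"dx":-0.631,"dy":-0.27,"dz":0.0,"gripper":0.0},
  {"rx":0.0,"ry":0.0,"rz":0.136,"dx":-0.631,"dy":-0.27,"dz":0.0,"gripper":0.0},
  {"rx":0.0,"ry":0.0,"rz":0.136,"dx":-0.631,"dy":-0.27,"dz":0.0,"gripper":0.0},
  {"rx":0.0,"ry":0.0,"rz":0.136,"dx":-0.631,"dy":-0.27,"dz":0.0,"gripper":0.0},
])

```text
t: 23.12
tcp_pos: [346.4, -341.0, 252.7]
tcp_rot: [3.142, -0.001, 1.439]
ft_force: [-0.9, 0.2, -0.5]
opening: -0.001
gripper_force: 0.0
```

Request:
step_arm([
  {"rx":0.0,"ry":0.0,"rz":0.0,"dx":0.0,"dy":0.0,"dz":0.12,"gripper":0.0},
  {"rx":0.0,"ry":0.0,"rz":0.0,"dx":0.0,"dy":0.0,"dz":0.24,"gripper":0.0},
  {"rx":0.0,"ry":0.0,"rz":0.0,"dx":0.0,"dy":0.0,"dz":0.32,"gripper":0.0},
  {"rx":0.0,"ry":0.0,"rz":0.0,"dx":0.0,"dy":0.0,"dz":0.32,"gripper":0.0},
  {"rx":0.0,"ry":0.0,"rz":0.0,"dx":0.0,"dy":0.03,"dz":0.32,"gripper":0.0},
  {"rx":0.0,"ry":0.0,"rz":0.0,"dx":0.0,"dy":0.06,"dz":0.32,"gripper":0.0},
  {"rx":0.0,"ry":0.0,"rz":0.0,"dx":0.0,"dy":0.09,"dz":0.32,"gripper":0.0},
  {"rx":0.0,"ry":0.0,"rz":0.0,"dx":0.0,"dy":0.12,"dz":0.32,"gripper":0.0},
])

```text
t: 23.78
tcp_pos: [383.1, -348.4, 159.8]
tcp_rot: [3.139, 0.003, 1.437]
ft_force: [-8.8, 2.2, 18.0]
opening: -0.002
gripper_force: 0.0
```

Request:
step_arm([
  {"rx":0.0,"ry":0.0,"rz":0.0,"dx":0.0,"dy":0.03,"dz":0.0,"gripper":0.0},
  {"rx":0.0,"ry":0.0,"rz":0.0,"dx":0.0,"dy":0.06,"dz":0.0,"gripper":0.0},
  {"rx":0.0,"ry":0.0,"rz":0.0,"dx":0.0,"dy":0.09,"dz":0.0,"gripper":0.0},
  {"rx":0.0,"ry":0.0,"rz":0.0,"dx":0.0,"dy":0.12,"dz":0.0,"gripper":0.0},
  {"rx":0.0,"ry":0.0,"rz":0.0,"dx":0.0,"dy":0.15,"dz":0.0,"gripper":0.0},
  {"rx":0.0,"ry":0.0,"rz":0.0,"dx":0.0,"dy":0.18,"dz":0.0,"gripper":0.0},
  {"rx":0.0,"ry":0.0,"rz":0.0,"dx":0.0,"dy":0.21,"dz":0.0,"gripper":0.0},
  {"rx":0.0,"ry":0.0,"rz":0.0,"dx":0.0,"dy":0.24,"dz":0.0,"gripper":0.0},
])

```text
t: 24.45
tcp_pos: [454.4, -357.6, 158.6]
tcp_rot: [3.139, 0.001, 1.437]
ft_force: [-2.5, -1.1, 0.5]
opening: -0.001
gripper_force: 0.0
```

Request:
step_arm([
  {"rx":0.0,"ry":0.0,"rz":0.0,"dx":0.0,"dy":0.03,"dz":0.0,"gripper":0.0},
  {"rx":0.0,"ry":0.0,"rz":0.0,"dx":0.0,"dy":0.06,"dz":0.0,"gripper":0.0},
  {"rx":0.0,"ry":0.0,"rz":0.0,"dx":0.0,"dy":0.08,"dz":0.0,"gripper":0.0},
  {"rx":0.0,"ry":0.0,"rz":0.0,"dx":0.0,"dy":0.1,"dz":0.0,"gripper":0.0},
  {"rx":0.0,"ry":0.0,"rz":0.0,"dx":0.0,"dy":0.11,"dz":0.0,"gripper":0.0},
])

```text
t: 24.87
tcp_pos: [481.5, -361.7, 156.4]
tcp_rot: [-3.132, -0.0, 1.436]
ft_force: [-23.4, 0.1, 13.3]
opening: -0.001
gripper_force: 9.2
```

Request:
step_arm([
  {"rx":0.0,"ry":0.0,"rz":0.0,"dx":0.0,"dy":-0.1,"dz":0.0,"gripper":0.0},
  {"rx":0.0,"ry":0.0,"rz":0.0,"dx":0.0,"dy":-0.15,"dz":0.0,"gripper":0.0},
  {"rx":0.0,"ry":0.0,"rz":0.0,"dx":0.0,"dy":-0.15,"dz":-0.13,"gripper":0.0},
  {"rx":0.0,"ry":0.0,"rz":0.0,"dx":0.0,"dy":-0.15,"dz":-0.26,"gripper":0.0},
  {"rx":0.0,"ry":0.0,"rz":0.0,"dx":0.0,"dy":-0.15,"dz":-0.32,"gripper":0.0},
  {"rx":0.0,"ry":0.0,"rz":0.0,"dx":0.0,"dy":-0.15,"dz":-0.32,"gripper":0.0},
])

```text
t: 25.37
tcp_pos: [444.2, -356.3, 257.9]
tcp_rot: [3.133, 0.003, 1.438]
ft_force: [0.6, -0.1, 0.1]
opening: 0.002
gripper_force: 0.0
```

Run:
```python
from h import *;from rig import bot
s=bot.snapshot("top");b=bot.snapshot("side");print(traycheck(s))
t=cv2.resize(s["frame"][175:300,205:305],None,fx=4,fy=4,interpolation=cv2.INTER_CUBIC)
u=cv2.resize(b["frame"][255:405,190:330],None,fx=2.5,fy=2.5,interpolation=cv2.INTER_CUBIC)
o=np.zeros((500,750,3),np.uint8);o[:500,:400]=t;o[:375,400:]=u
cv2.imwrite("pics/l4.png",cv2.cvtColor(o,cv2.COLOR_RGB2BGR))
m=[494.8,-211.2,-.134];print((proj(b,place(m,[[42,-150,178]]))-[190,255])*2.5+[400,0])
st=bot.read_state();print(st["t"],st["tcp_pos"],st["tcp_rot"])
```

```text
(0.877, -3, -4)
[[662.63100712 241.97044852]]
25.4667 [ 441.66841261 -355.10747511  253.31316533] [3.13985466e+00 1.41209725e-04 1.43798626e+00]
```

View pics/l4.png

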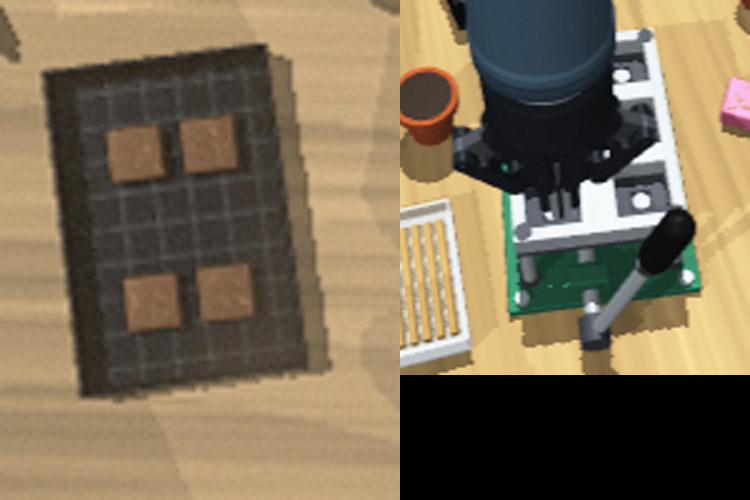

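The tray was nudged. Its rim corners in l4 are now (42,73), (265,45), (308,370) and (80,397). The briquettes are still flat in it, and the lever is fully back, with its grip at (665,240).

Run:
```python
from h import *;from rig import bot
s=bot.snapshot("top")
un=lambda a,f,o:(np.array(a,float)+.5)/f-.5+np.array(o)
rim=[[130,90,45],[130,-90,45],[-130,-90,45],[-130,90,45]]
q,e=fit(s,rim,un([[42,73],[265,45],[308,370],[80,397]],4,[205,175]),[500,100,.1]);print("tray",q,e)
sd=[502.35,419.56,.0441]
g=place(sd,[[0,-180,0]])[0];print("goal",g)
w0=place(q,[[0,-88,0]])[0];w1=place([g[0],g[1],sd[2]],[[0,-88,0]])[0];print(w0,w1)
st=bot.read_state()
print(togo(st,[w0[0],w0[1],150],q[2]))
print(togo(dict(tcp_pos=w0,tcp_rot=np.array([np.pi,0,q[2]])),w1,sd[2]))
```

```text
tray [5.15859414e+02 1.04665862e+02 1.53229572e-01] 0.8569270520441705
goal [510.28542727 239.73500453   0.        ]
[529.29091137  17.69693101   0.        ] [514.16496949 151.82056231   0.        ]
(array([1.269, 0.128, 0.341]), array([-0.001, -0.   ,  0.613]))
(array([ 0.018, -0.45 , -0.   ]), array([-0.   , -0.   ,  0.052]))
```

Request:
step_arm([
  {"rx":0.0,"ry":0.0,"rz":0.4,"dx":0.635,"dy":0.064,"dz":0.0,"gripper":0.0},
  {"rx":0.0,"ry":0.0,"rz":0.4,"dx":0.635,"dy":0.064,"dz":0.0,"gripper":0.0},
  {"rx":0.0,"ry":0.0,"rz":0.4,"dx":0.635,"dy":0.064,"dz":0.0,"gripper":0.0},
  {"rx":0.0,"ry":0.0,"rz":0.4,"dx":0.635,"dy":0.064,"dz":0.0,"gripper":0.0},
  {"rx":0.0,"ry":0.0,"rz":0.4,"dx":0.635,"dy":0.064,"dz":0.0,"gripper":0.25},
  {"rx":0.0,"ry":0.0,"rz":0.4,"dx":0.635,"dy":0.064,"dz":0.0,"gripper":0.25},
  {"rx":0.0,"ry":0.0,"rz":0.4,"dx":0.635,"dy":0.064,"dz":0.0,"gripper":0.25},
  {"rx":0.0,"ry":0.0,"rz":0.4,"dx":0.635,"dy":0.064,"dz":0.0,"gripper":0.25},
])

```text
t: 26.18
tcp_pos: [484.5, -167.9, 251.3]
tcp_rot: [-3.139, 0.002, 0.597]
ft_force: [0.6, -0.3, 0.0]
opening: 0.249
gripper_force: 0.0
```

Run:
```python
from h import *;from rig import bot
st=bot.read_state();print(st["tcp_pos"],st["tcp_rot"])
print(togo(st,[529.3,17.7,150],.153))
```

```text
[ 484.49949777 -167.89740804  251.2832414 ] [-3.13909717e+00  1.69237965e-03  5.97447264e-01]
(array([ 0.472, -0.427,  0.338]), array([-0.001,  0.001,  0.212]))
```

Request:
step_arm([
  {"rx":0.0,"ry":0.0,"rz":0.212,"dx":0.472,"dy":-0.427,"dz":0.0,"gripper":0.25},
  {"rx":0.0,"ry":0.0,"rz":0.212,"dx":0.472,"dy":-0.427,"dz":0.0,"gripper":0.25},
  {"rx":0.0,"ry":0.0,"rz":0.212,"dx":0.472,"dy":-0.427,"dz":0.05,"gripper":0.25},
  {"rx":0.0,"ry":0.0,"rz":0.212,"dx":0.472,"dy":-0.427,"dz":0.15,"gripper":0.25},
  {"rx":0.0,"ry":0.0,"rz":0.212,"dx":0.472,"dy":-0.427,"dz":0.25,"gripper":0.25},
  {"rx":0.0,"ry":0.0,"rz":0.212,"dx":0.472,"dy":-0.427,"dz":0.338,"gripper":0.25},
  {"rx":0.0,"ry":0.0,"rz":0.212,"dx":0.472,"dy":-0.427,"dz":0.338,"gripper":0.25},
  {"rx":0.0,"ry":0.0,"rz":0.212,"dx":0.472,"dy":-0.427,"dz":0.338,"gripper":0.25},
])

```text
t: 26.85
tcp_pos: [526.9, 17.0, 148.1]
tcp_rot: [-3.14, 0.008, 0.16]
ft_force: [1.5, -0.3, 0.5]
opening: 0.251
gripper_force: 0.0
```

Request:
step_arm([
  {"rx":0.0,"ry":0.0,"rz":0.0,"dx":0.0,"dy":0.0,"dz":0.1,"gripper":0.25},
  {"rx":0.0,"ry":0.0,"rz":0.0,"dx":0.0,"dy":0.0,"dz":0.2,"gripper":0.25},
  {"rx":0.0,"ry":0.0,"rz":0.0,"dx":0.0,"dy":0.0,"dz":0.25,"gripper":0.25},
  {"rx":0.0,"ry":0.0,"rz":0.0,"dx":0.0,"dy":0.0,"dz":0.25,"gripper":0.25},
  {"rx":0.0,"ry":0.0,"rz":0.0,"dx":0.0,"dy":0.0,"dz":0.25,"gripper":0.25},
])

```text
t: 27.27
tcp_pos: [530.2, 14.7, 77.4]
tcp_rot: [3.141, -0.0, 0.154]
ft_force: [0.3, 0.6, 0.2]
opening: 0.25
gripper_force: 0.0
```

Run:
```python
from h import *;from rig import bot
st=bot.read_state();print(st["tcp_pos"],st["tcp_rot"],st["ft_force"])
print(togo(st,[529.3,17.7,28],.153))
```

```text
[530.20593024  14.70356948  77.36716337] [ 3.14085984e+00 -2.11739543e-05  1.54272316e-01] [0.27839746 0.62169939 0.21126618]
(array([-0.001, -0.01 ,  0.165]), array([ 0.   , -0.   ,  0.001]))
```

Request:
step_arm([
  {"rx":0.0,"ry":0.0,"rz":0.0,"dx":0.0,"dy":-0.01,"dz":0.0,"gripper":0.25},
  {"rx":0.0,"ry":0.0,"rz":0.0,"dx":0.0,"dy":-0.01,"dz":0.08,"gripper":0.25},
  {"rx":0.0,"ry":0.0,"rz":0.0,"dx":0.0,"dy":-0.01,"dz":0.14,"gripper":0.25},
  {"rx":0.0,"ry":0.0,"rz":0.0,"dx":0.0,"dy":-0.01,"dz":0.16,"gripper":0.25},
  {"rx":0.0,"ry":0.0,"rz":0.0,"dx":0.0,"dy":-0.01,"dz":0.16,"gripper":0.12},
  {"rx":0.0,"ry":0.0,"rz":0.0,"dx":0.0,"dy":-0.01,"dz":0.16,"gripper":0.0},
  {"rx":0.0,"ry":0.0,"rz":0.0,"dx":0.0,"dy":-0.01,"dz":0.16,"gripper":0.0},
  {"rx":0.0,"ry":0.0,"rz":0.0,"dx":0.0,"dy":-0.01,"dz":0.16,"gripper":0.0},
], squeeze=50)

```text
t: 27.93
tcp_pos: [530.0, 19.1, 29.6]
tcp_rot: [3.141, -0.001, 0.155]
ft_force: [-1.1, -1.1, 1.2]
opening: 0.03
gripper_force: 51.5
```

Run:
```python
from h import *;from rig import bot
st=bot.read_state();print(st["tcp_pos"],st["tcp_rot"],st["ft_force"],st["ft_torque"])
print(togo(st,[514.2,151.8,28],.044))
```

```text
[529.97551723  19.12201078  29.57559768] [ 3.14117069e+00 -1.47412718e-03  1.55217257e-01] [-1.08770253 -1.130762    1.17709661] [-0.17867217  0.22080619  0.07183892]
(array([ 0.016, -0.445,  0.005]), array([ 0.   , -0.001,  0.053]))
```

Request:
step_arm([
  {"rx":0.0,"ry":0.0,"rz":0.002,"dx":0.0,"dy":-0.01,"dz":0.0,"gripper":0.0},
  {"rx":0.0,"ry":0.0,"rz":0.005,"dx":0.001,"dy":-0.03,"dz":0.0,"gripper":0.0},
  {"rx":0.0,"ry":0.0,"rz":0.008,"dx":0.002,"dy":-0.06,"dz":0.0,"gripper":0.0},
  {"rx":0.0,"ry":0.0,"rz":0.012,"dx":0.003,"dy":-0.09,"dz":0.0,"gripper":0.0},
  {"rx":0.0,"ry":0.0,"rz":0.016,"dx":0.005,"dy":-0.12,"dz":0.0,"gripper":0.0},
  {"rx":0.0,"ry":0.0,"rz":0.02,"dx":0.006,"dy":-0.15,"dz":0.0,"gripper":0.0},
  {"rx":0.0,"ry":0.0,"rz":0.024,"dx":0.007,"dy":-0.18,"dz":0.0,"gripper":0.0},
  {"rx":0.0,"ry":0.0,"rz":0.028,"dx":0.008,"dy":-0.2,"dz":0.0,"gripper":0.0},
])

```text
t: 28.6
tcp_pos: [523.3, 77.8, 29.6]
tcp_rot: [3.139, -0.001, 0.095]
ft_force: [0.2, -6.5, 5.4]
opening: 0.029
gripper_force: 52.0
```

Run:
```python
from h import *;from rig import bot
st=bot.read_state();print(st["tcp_pos"],st["tcp_rot"],st["ft_force"],st["gripper_force"])
print(togo(st,[514.2,151.8,29],.044))
```

```text
[523.32630993  77.79463285  29.56570235] [ 3.13935398e+00 -1.45639129e-03  9.52316135e-02] [ 0.19394909 -6.53774703  5.4153175 ] 52.04578757286072
(array([-0.007, -0.248,  0.001]), array([ 0.001, -0.001,  0.024]))
```

Request:
step_arm([
  {"rx":0.0,"ry":0.0,"rz":0.003,"dx":-0.001,"dy":-0.02,"dz":0.0,"gripper":0.0},
  {"rx":0.0,"ry":0.0,"rz":0.006,"dx":-0.002,"dy":-0.05,"dz":0.0,"gripper":0.0},
  {"rx":0.0,"ry":0.0,"rz":0.009,"dx":-0.003,"dy":-0.08,"dz":0.0,"gripper":0.0},
  {"rx":0.0,"ry":0.0,"rz":0.012,"dx":-0.004,"dy":-0.11,"dz":0.0,"gripper":0.0},
  {"rx":0.0,"ry":0.0,"rz":0.015,"dx":-0.005,"dy":-0.14,"dz":0.0,"gripper":0.0},
  {"rx":0.0,"ry":0.0,"rz":0.018,"dx":-0.006,"dy":-0.17,"dz":0.0,"gripper":0.0},
  {"rx":0.0,"ry":0.0,"rz":0.021,"dx":-0.007,"dy":-0.19,"dz":0.0,"gripper":0.0},
  {"rx":0.0,"ry":0.0,"rz":0.024,"dx":-0.007,"dy":-0.21,"dz":0.0,"gripper":0.0},
])

```text
t: 29.27
tcp_pos: [515.2, 139.4, 29.6]
tcp_rot: [3.139, -0.001, 0.044]
ft_force: [0.2, -8.8, 6.8]
opening: 0.031
gripper_force: 52.3
```

Run:
```python
from h import *;from rig import bot
st=bot.read_state();print(st["tcp_pos"],st["tcp_rot"],st["ft_force"],st["gripper_force"])
print(togo(st,[514.2,151.8,29],.044))
s=bot.snapshot("top")
cv2.imwrite("pics/l5.png",cv2.cvtColor(cv2.resize(s["frame"][175:300,100:270],None,fx=4,fy=4,interpolation=cv2.INTER_CUBIC),cv2.COLOR_RGB2BGR))
```

```text
[515.2052629  139.35696331  29.55274769] [ 3.13854340e+00 -1.19249037e-03  4.42801896e-02] [ 0.15633141 -8.80543619  6.79009402] 52.28359580039978
(array([-0.002, -0.042,  0.002]), array([ 0.001, -0.001,  0.   ]))
```

View pics/l5.png

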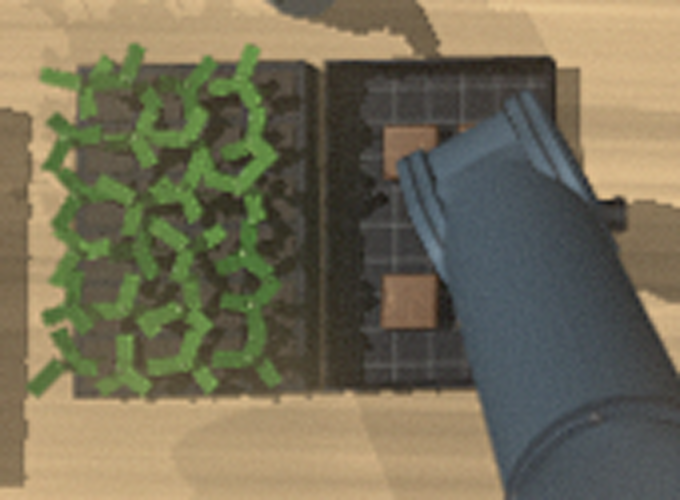

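The trays are almost parallel with a gap of about 10 mm at l5 column 320 and their ends in line within about 3 mm. Now the last slow push.

Request:
step_arm([
  {"rx":0.0,"ry":0.0,"rz":0.0,"dx":-0.002,"dy":-0.01,"dz":0.0,"gripper":0.0},
  {"rx":0.0,"ry":0.0,"rz":0.0,"dx":-0.004,"dy":-0.02,"dz":0.0,"gripper":0.0},
  {"rx":0.0,"ry":0.0,"rz":0.0,"dx":-0.006,"dy":-0.028,"dz":0.0,"gripper":0.0},
  {"rx":0.0,"ry":0.0,"rz":0.0,"dx":-0.006,"dy":-0.034,"dz":0.0,"gripper":0.0},
  {"rx":0.0,"ry":0.0,"rz":0.0,"dx":-0.006,"dy":-0.038,"dz":0.0,"gripper":0.0},
  {"rx":0.0,"ry":0.0,"rz":0.0,"dx":-0.006,"dy":-0.042,"dz":0.0,"gripper":0.0},
  {"rx":0.0,"ry":0.0,"rz":0.0,"dx":-0.006,"dy":-0.042,"dz":0.0,"gripper":0.0},
])

```text
t: 29.9
tcp_pos: [513.2, 150.3, 29.5]
tcp_rot: [3.137, -0.001, 0.043]
ft_force: [0.6, -9.6, 8.0]
opening: 0.03
gripper_force: 52.4
```

Request:
step_arm([
  {"rx":0.0,"ry":0.0,"rz":0.0,"dx":0.0,"dy":-0.005,"dz":0.0,"gripper":0.0},
  {"rx":0.0,"ry":0.0,"rz":0.0,"dx":0.0,"dy":-0.01,"dz":0.0,"gripper":0.0},
  {"rx":0.0,"ry":0.0,"rz":0.0,"dx":0.0,"dy":-0.014,"dz":0.0,"gripper":0.0},
  {"rx":0.0,"ry":0.0,"rz":0.0,"dx":0.0,"dy":-0.014,"dz":0.0,"gripper":0.0},
])

```text
t: 30.23
tcp_pos: [513.8, 150.9, 29.5]
tcp_rot: [3.133, -0.001, 0.041]
ft_force: [3.3, -18.2, 9.0]
opening: 0.031
gripper_force: 52.6
```

Request:
step_arm([
  {"rx":0.0,"ry":0.0,"rz":0.0,"dx":0.0,"dy":0.01,"dz":0.0,"gripper":0.0},
  {"rx":0.0,"ry":0.0,"rz":0.0,"dx":0.0,"dy":0.01,"dz":0.0,"gripper":0.25},
  {"rx":0.0,"ry":0.0,"rz":0.0,"dx":0.0,"dy":0.01,"dz":0.0,"gripper":0.25},
  {"rx":0.0,"ry":0.0,"rz":0.0,"dx":0.0,"dy":0.01,"dz":0.0,"gripper":0.25},
  {"rx":0.0,"ry":0.0,"rz":0.0,"dx":0.0,"dy":0.01,"dz":-0.06,"gripper":0.25},
  {"rx":0.0,"ry":0.0,"rz":0.0,"dx":0.0,"dy":0.01,"dz":-0.18,"gripper":0.25},
  {"rx":0.0,"ry":0.0,"rz":0.0,"dx":0.0,"dy":0.01,"dz":-0.3,"gripper":0.25},
  {"rx":0.0,"ry":0.0,"rz":0.0,"dx":0.0,"dy":0.01,"dz":-0.42,"gripper":0.25},
])

```text
t: 30.9
tcp_pos: [510.9, 156.2, 155.8]
tcp_rot: [-3.141, 0.001, 0.048]
ft_force: [1.4, 0.2, -0.1]
opening: 0.248
gripper_force: 0.0
```

Request:
step_arm([
  {"rx":0.0,"ry":0.0,"rz":0.0,"dx":0.0,"dy":0.7,"dz":-0.2,"gripper":0.25},
  {"rx":0.0,"ry":0.0,"rz":0.0,"dx":0.0,"dy":0.7,"dz":-0.2,"gripper":0.25},
  {"rx":0.0,"ry":0.0,"rz":0.0,"dx":0.0,"dy":0.7,"dz":-0.2,"gripper":0.25},
  {"rx":0.0,"ry":0.0,"rz":0.0,"dx":0.0,"dy":0.7,"dz":-0.2,"gripper":0.25},
  {"rx":0.0,"ry":0.0,"rz":0.0,"dx":0.0,"dy":0.7,"dz":-0.2,"gripper":0.25},
  {"rx":0.0,"ry":0.0,"rz":0.0,"dx":0.0,"dy":0.7,"dz":-0.2,"gripper":0.25},
  {"rx":0.0,"ry":0.0,"rz":0.0,"dx":0.0,"dy":0.7,"dz":-0.2,"gripper":0.25},
])

```text
t: 31.48
tcp_pos: [522.1, -58.2, 215.5]
tcp_rot: [3.14, -0.002, 0.041]
ft_force: [0.1, 0.2, -0.8]
opening: 0.252
gripper_force: 0.0
```

Run:
```python
from h import *;from rig import bot
s=bot.snapshot("top");b=bot.snapshot("side")
t=cv2.resize(s["frame"][175:300,105:265],None,fx=4,fy=4,interpolation=cv2.INTER_CUBIC)
cv2.imwrite("pics/l6.png",cv2.cvtColor(t,cv2.COLOR_RGB2BGR))
cv2.imwrite("pics/l6s.png",cv2.cvtColor(b["frame"],cv2.COLOR_RGB2BGR))
```

View pics/l6.png

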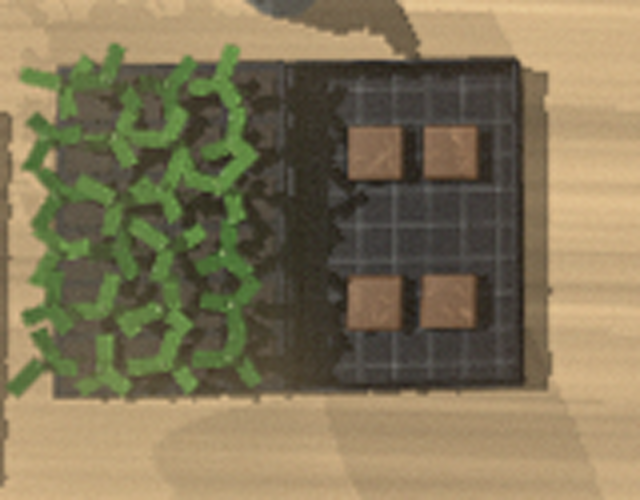

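View pics/l6s.png

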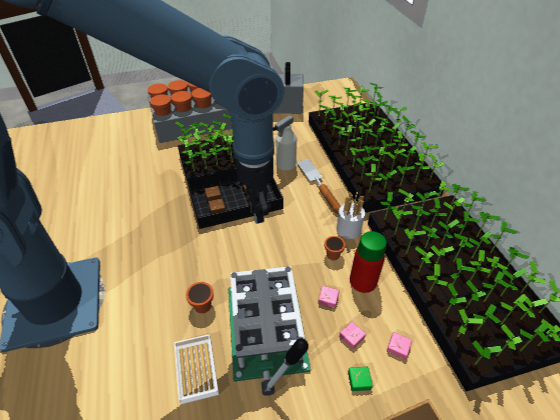

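The trays stand snug and parallel with no gap at l6 column 287, their ends in line within about 4 mm. The four briquettes are flat, and the lever is back at its starting picture position. Handing in.

```bash
python3 -c "
from rig import bot
print(bot.finish_job())"
```

```text
the job is handed in; nothing more can be done
None
```

The job is handed in, with no verdict returned: in the last pictures the four briquettes lie flat in the tray, the tray stands snug against the seedling tray with ends in line within about 4 mm, the lever is fully back, and no bystander looks moved.

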